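# Gauge the cast sheep and sort the short ones out

### The arm

A 6-joint arm with a two-finger parallel gripper is mounted at the origin on the work surface. World frame = base frame: x ahead of the robot, y to its left, z up, the work surface at z = 0. Lengths are in m, angles in rad, forces in N, time in s.
With the tool pointing down it reaches from about 0.15 to 0.775 m from the base axis. Payload 6.1 kg.
Tool frame: the origin (TCP) lies on the centre line of the jaws, within the pads' length; the fingertips stand 11 mm ahead of it and the grasp point (between the pads) lies 8 mm behind it (bot.tip_extent is the distance from the TCP to the fingertips, in m); z points along the fingers, y is the line along which they close (so a half turn about z gives the same grasp; the last joint's range is limited). The gripper opens to 85 mm and grips with 20 to 120 N. Pads are 22 mm wide; open, the fingers measure 114 mm over their backs; the gripper's body (76 mm by 85 mm) begins 54 mm behind the grasp point. The pads swing forward as they close: fully open they stand 13 mm farther back than shut.
Start: joints at [1.204, 0.126, -0.04, 1.405, 0, 1.571], TCP at [0.188, 0.49, 0.242] pointing down, gripper open.
Joint ranges: [-2.72, 2.72], [-0.95, 1.95], [-1.27, 1.35], [-1.78, 2.02], [-1.46, 1.47], [-3.14, 3.14]. Speed limits (rad/s): [2.39, 2.39, 3.01, 3.14, 3.14, 3.14].

### API

Orientations are given as a unit quaternion [x, y, z, w].
In Python, from bench import bot gives the robot as it stands.
- The arm moves only by the shell command python3 jog.py [FORCE], which reads ROWS from standard input. ROWS is a JSON list that holds a single list of rows (three levels of brackets), with 1 to 5 rows, each of 5 numbers: the finger opening in m, then dx, dy, dz in m, then a turn about the tool's z in rad; each row shifts and turns the commanded pose from where the row before left it, along the tool's axes as they then stand; what a row does not reach is not made up. A row lasts 1/12 s, in which the tool goes at most 0.0417 m and 0.125 rad, less where a joint would pass 70% of its speed; a pose out of reach is approached as far as the arm can. The fingers move at their own pace and stop on an object; FORCE is the grip in N (left out, the last holds). Time passes only in rows, so rows that do not move let the fingers close. It prints the time, the measured TCP pose, the force, the opening and the grip force at its end. Input that does not fit is refused with a message, and nothing moves.
- bot.state(): the state, without advancing time (a new reading comes with each control period).
- bot.grab_frame(name): name is "scene" or "top"; returns a dict with "img" (420x560x3 uint8, red, green, blue), "depth" (420x560 float32, m along the optical axis (not along the pixel's ray), 0 where there is no reading), "K" (3x3 intrinsics, pixels), "dist_coeffs" ([k1, k2, p1, p2, k3] as OpenCV has them; the pictures are not rectified), "rvec" (rotation vector, rad) and "tvec" (3), from world to camera coordinates, as OpenCV has them. Camera axes: x right, y down, z forward; pixel columns grow to the right and rows downward; lengths in m; the calibration is good to about 2 mm. A picture is of the moment at which its call begins.
- bot.sign_off(): hands the job in; it is judged then, once.
The state is a dict: "clock": time; "qpos": joint angles; "dq": joint speeds; "joint_efforts": joint torques, N m; "eef_pos": TCP position; "orientation": TCP orientation; "force": force on the tool from outside, world axes, zero at the start; "torque": the same for the moment, N m; "grip_width": finger opening in m; "finger_force": force on a finger pad.
Only numpy, scipy, OpenCV 4.12 (cv2) and the standard library are available. Lean on these libraries where they do the work, as an engineer would, in place of code of your own. Each camera call takes 0.05 s, during which the arm holds its last target. There are 200 camera calls.

### The job

Check the cast sheep waiting in the plywood box one at a time: lay each lengthwise between the jaws of the bench caliper, gently slide the jaws shut until they press on both ends of its base, and read the length while they press. Stand every sheep whose base measures 51 mm or more in the blue tray and every shorter one in the grey tray, taking each sheep to its tray before the next one is gauged. When all are sorted, slide the empty caliper fully shut, and leave the two figures and the paint jar where they are.

Things in the scene. Friction and masses are not known exactly. Their poses are not given: they have to be found in the camera images.
- caliper: fixed bench caliper on a dark steel plate. Origin on the table; plate from -90 to 75 mm in x, -105 to 115 in y, top face 15 mm up. Jaws open along its y; the beam lies along y at x = 52 mm (16 wide), the jaws point from it to -x (robot). The fixed jaw's measuring face is at y = -85 mm, facing +y. Clamps at the beam's ends are 31 mm high
- jaw_slide (a joint): opening between the two jaw faces in m: 0 = shut, grows towards the caliper's +y, up to 0.100. Both steel jaws are 12 mm thick (y) and 8 mm high, 17 to 25 mm above the table, with tips at x = -55 mm in the caliper's frame. The slide stays where it is left; it takes about 1.5 N to move (plus slight damping, 4 N per m/s). With a sheep pinched it reads the base's length
- lug (a point): grip point on the slide's aluminium thumb lug, 60 mm up, at x = 53 mm in the caliper's frame, 20 mm to the +y side of the moving jaw's face. Lug 24 mm (x) by 12 (y), 38 to 64 mm above the table, on a black housing 62 mm long (y), 38 high. Pinch it across y, move it along y. Sprung on the slide (0.75 N preload, 1.5 N per mm): it gives up to 6 mm when pushed towards shut
- gauge (a point): point on the plate's top face, 15 mm above the table, midway along the free jaws (x = -25 mm in the caliper's frame) and 45 mm to the +y side of the fixed jaw's face: a good place for a sheep's origin when the jaws are 90 mm or more open. Axes as caliper
- cast_box: low plywood box, fixed, 224 x 224 mm, 18 mm high, walls and floor 5 mm, two crossing dividers as high as the walls making four compartments (about 104 mm square, centres 55 mm from the middle in x and y). Origin: centre of the underside. Holds three or four sheep at the start, at most one to a compartment
- good_tray: blue plastic tray, loose, 0.6 kg, 120 x 205 mm outside (x, y), 18 mm high, walls and floor 5 mm thick, open on top. Origin: centre of the underside. Inside 110 x 195 mm, inner floor 5 mm above the origin
- seconds_tray: grey plastic tray, loose, 0.6 kg, 120 x 205 mm outside (x, y), 18 mm high, walls and floor 5 mm thick, open on top. Origin: centre of the underside. Inside 110 x 195 mm, inner floor 5 mm above the origin
- sheep_a: white cast sheep on an oblong base, 70 g; may be absent. Origin: centre of the underside; x along the base to the head, z up. Base 37 mm wide (y), 10 thick, 46 to 56 mm long (x), to be found with the caliper; none within 2 mm of the 51 mm limit. Fleece 40 mm wide (y), 36 long, centred at x = -3 mm, 12 to 37 mm up: grip it across y from above. Head top 42 mm
- sheep_b: white cast sheep on an oblong base, 70 g; may be absent. Origin: centre of the underside; x along the base to the head, z up. Base 37 mm wide (y), 10 thick, 46 to 56 mm long (x), to be found with the caliper; none within 2 mm of the 51 mm limit. Fleece 40 mm wide (y), 36 long, centred at x = -3 mm, 12 to 37 mm up: grip it across y from above. Head top 42 mm
- sheep_c: white cast sheep on an oblong base, 70 g; may be absent. Origin: centre of the underside; x along the base to the head, z up. Base 37 mm wide (y), 10 thick, 46 to 56 mm long (x), to be found with the caliper; none within 2 mm of the 51 mm limit. Fleece 40 mm wide (y), 36 long, centred at x = -3 mm, 12 to 37 mm up: grip it across y from above. Head top 42 mm
- sheep_d: white cast sheep on an oblong base, 70 g; may be absent. Origin: centre of the underside; x along the base to the head, z up. Base 37 mm wide (y), 10 thick, 46 to 56 mm long (x), to be found with the caliper; none within 2 mm of the 51 mm limit. Fleece 40 mm wide (y), 36 long, centred at x = -3 mm, 12 to 37 mm up: grip it across y from above. Head top 42 mm
- white_figure: white hatted plaster figure standing beyond the caliper, 105 mm high, 50 mm across the arms; bystander. Origin: centre of its underside
- clay_figure: red-brown clay figure, 86 mm high, 41 mm across the arms; bystander. Origin: centre of its underside
- paint_jar: jar with a yellow cap, 60 mm high, 60 mm across; bystander. Origin: centre of its underside

How it is judged:
By the outcome, as a careful person would: the job done as asked, in the order asked, and still so for the second after the job is handed in, with the robot touching nothing.
Of sheep_a, sheep_b, sheep_c, sheep_d only 3 to 4 are there at a start; the rules pass over those that are not, and their reading is None.
At some moment in a run one of sheep_a, sheep_b, sheep_c, sheep_d, good_tray, seconds_tray may be knocked a few centimetres aside while the robot is not near it.
It also fails if it takes over 210 s, if anything falls off the work surface, if the arm or the gripper's body presses on something with over 40 N, if the wrist force passes 120 N, or if a joint passes its speed limit or range.

## Working session

There is one attempt and no reset: what is moved stays moved. The work goes in short steps, Python scripts to look and compute and a shell command to move; the robot and the scene stay as the last step left them, time stands still between calls to the robot, and variables do not carry over. Pictures are saved under pics/ and viewed, at most 14 in all, crops included, and the job is handed in when it is done.

```bash
ls; mkdir -p pics; python3 - <<'E'
from bench import bot
import cv2,numpy as np
print(bot.state())
for n in("scene","top"):
    f=bot.grab_frame(n); cv2.imwrite(f"pics/{n}0.png",f["img"][:,:,::-1])
    np.savez(f"pics/{n}0.npz",**f)
    R=cv2.Rodrigues(np.array(f["rvec"]))[0]; print(n,-R.T@np.array(f["tvec"]).ravel(),R[2],f["K"],f["dist_coeffs"])
E
```

```text
bench.py
jog.py
pics
{'clock': 0.0, 'qpos': array([ 1.20402351e+00,  1.26376274e-01, -4.06350619e-02,  1.40538405e+00,
       -1.63008310e-05,  1.57080463e+00]), 'dq': array([ 0.00092528, -0.00059014, -0.00024514, -0.00039893,  0.00056634,
        0.00049106]), 'joint_efforts': array([-4.82562045e-04, -4.35910320e+01,  3.52927136e+01,  1.73389987e-02,
       -1.28009001e-04,  1.37192007e-06]), 'eef_pos': array([0.18812992, 0.48971092, 0.24151802]), 'orientation': array([ 1.82364253e-01,  9.83230716e-01, -7.87608465e-04, -1.37785142e-04]), 'force': array([-0.20825161, -0.29148425,  0.16399747]), 'torque': array([-0.01152155,  0.02607368,  0.02046363]), 'finger_force': 0.0, 'grip_width': 0.08549979735745121}
scene [ 1.09921682 -0.0754262   0.87101134] [-0.50793192  0.13770134 -0.85031965] [[444.11777544   0.         279.20420771]
 [  0.         444.11777544 209.82974305]
 [  0.           0.           1.        ]] [0.01572717 0.         0.         0.         0.        ]
top [0.53737637 0.05723245 1.16050019] [ 0.05878621 -0.02952053 -0.99783401] [[416.47607671   0.         275.39965899]
 [  0.         416.47607671 210.3721806 ]
 [  0.           0.           1.        ]] [0.0298506 0.        0.        0.        0.       ]
```
View pics/top0.png

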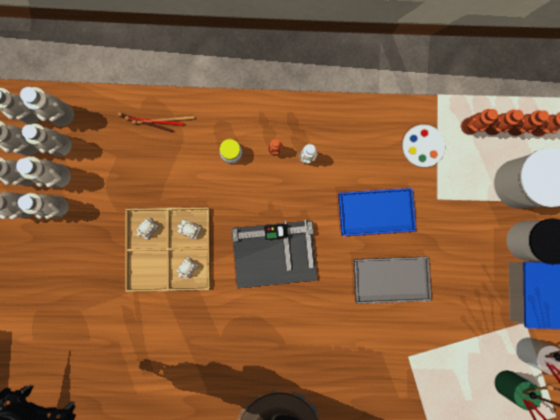

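View pics/scene0.png

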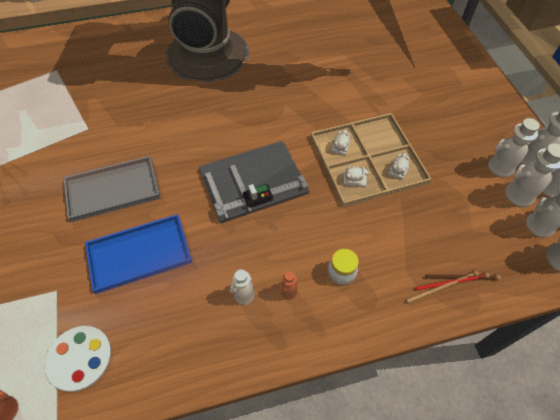

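The top view (robot at the bottom, +y to the left) shows the box at (168,250) with three sheep at (147,229), (190,229) and (187,268). The caliper is at (275,252) with its lug around (283,231). The blue tray is at (377,212), the grey tray at (393,280), the jar at (230,150), the clay figure at (275,147) and the white figure at (309,153). The scene view shows the same layout.

```bash
cat > h.py <<'E'
import numpy as np, cv2
def cam(f): 
    R=cv2.Rodrigues(np.array(f["rvec"],float))[0]; return R,np.array(f["tvec"],float).ravel()
def cast(f,uv,z):
    R,t=cam(f); n=cv2.undistortPoints(np.array(uv,float).reshape(-1,1,2),f["K"],f["dist_coeffs"])[:,0]
    d=np.c_[n,np.ones(len(n))]@R; c=-R.T@t
    return c+d*((np.asarray(z)-c[2])/d[:,2])[:,None]
def cloud(f):
    R,t=cam(f); h,w=f["depth"].shape; v,u=np.mgrid[:h,:w]
    n=cv2.undistortPoints(np.c_[u.ravel(),v.ravel()].astype(float).reshape(-1,1,2),f["K"],f["dist_coeffs"])[:,0]
    P=(np.c_[n,np.ones(len(n))]*f["depth"].reshape(-1,1)-t)@R
    P[f["depth"].ravel()==0]=np.nan
    return P.reshape(h,w,3)
def proj(f,X): return cv2.projectPoints(np.array(X,float).reshape(-1,1,3),f["rvec"],f["tvec"],f["K"],f["dist_coeffs"])[0][:,0]
def grab(n):
    from bench import bot
    return bot.grab_frame(n)
def rect(f,m,z):
    "min-area rect of the largest blob of mask m cast on plane z: centre, sizes, angle of long side"
    c=max(cv2.findContours(m.astype(np.uint8),cv2.RETR_EXTERNAL,cv2.CHAIN_APPROX_NONE)[0],key=cv2.contourArea)
    P=cast(f,c[:,0],z)[:,:2]; r=cv2.minAreaRect((P*1000).astype(np.float32)); b=cv2.boxPoints(r)
    e=[b[1]-b[0],b[2]-b[1]]; l=max(e,key=np.linalg.norm); a=np.degrees(np.arctan2(l[1],l[0]))
    return np.round(r[0],1),np.round(sorted([np.linalg.norm(x) for x in e]),1),round(a,1)
E
python3 - <<'E'
from h import *
for n,(u0,u1,v0,v1) in (("top",(120,325,200,300)),("scene",(195,435,110,225))):
    f=dict(np.load(f"pics/{n}0.npz")); P=cloud(f); I=f["img"]; H=cv2.cvtColor(I,cv2.COLOR_RGB2HSV)
    cv2.imwrite(f"pics/{n}c.png",cv2.resize(I[v0:v1,u0:u1,::-1],(800,int(800*(v1-v0)/(u1-u0))),interpolation=cv2.INTER_CUBIC))
    print(n)
    h,s,v=H[...,0],H[...,1],H[...,2]; x,y,z=P[...,0],P[...,1],P[...,2]
    inw=(x>.2)&(x<.75)&(y<.4)&(y>-.4)
    print("table z",np.nanmedian(z[inw]))
    blue=(h>105)&(h<125)&(s>170)&inw
    print("blue",rect(f,blue,.018), np.nanpercentile(z[blue],[5,50,95]))
    gray=(s<60)&inw&(y<-.15)&(x<.45)
    print("grey",rect(f,gray,.018), np.nanpercentile(z[gray],[5,50,95]))
    dark=(s<75)&inw&(y>-.12)&(y<.17)&(x<.5)&(v<220)
    print("cal",rect(f,dark,.015), np.nanpercentile(z[dark],[5,50,95]))
    wh=((s<75)&inw&(y>.15)&(x<.55)&(z>.008)).astype(np.uint8)
    N,L,S,C=cv2.connectedComponentsWithStats(wh)
    for i in range(1,N):
        if S[i,4]>60:
            q=P[L==i]; k=q[:,2]>.02; print("sheep",C[i],S[i,4],np.nanmedian(q[k],0),np.nanpercentile(q[:,2],[2,50,98]))
    hi=inw&(z>.045)
    N,L,S,C=cv2.connectedComponentsWithStats(hi.astype(np.uint8))
    for i in range(1,N):
        if S[i,4]>15: q=P[L==i]; print("hi",C[i],S[i,4],np.nanmean(q,0),q[:,2].max())
E
```

```text
top
table z 0.0014780659677372547
blue (array([ 608.7, -256.3]), array([117. , 204.4], dtype=float32), np.float32(-84.9)) [0.00154843 0.00559921 0.01810588]
grey (array([ 407.4, -298.6]), array([ 89.2, 203.7], dtype=float32), np.float32(-88.7)) [0.00119048 0.00554569 0.01719998]
cal (array([458.6,  20.7]), array([106.9, 217.6], dtype=float32), np.float32(-83.2)) [0.01179392 0.0154769  0.02344896]
sheep [144.8343949  231.48407643] 157 [0.53947007 0.36926608 0.04194573] [0.01491465 0.04115755 0.04859853]
sheep [189.20125786 232.06918239] 159 [0.53985306 0.25286479 0.04169347] [0.01100332 0.04084725 0.04638164]
sheep [186.42352941 267.82352941] 255 [0.44427093 0.25646929 0.04088828] [0.01373455 0.04034225 0.04810415]
hi [307.73684211 157.52631579] 95 [ 0.74502077 -0.05776258  0.06433072] 0.10647154990318014
hi [229.89333333 155.94666667] 75 [0.74414059 0.14932451 0.05818989] 0.06427860308799879
hi [142.81818182 228.31818182] 22 [0.5462686  0.37316463 0.04639479] 0.04827538807106358
hi [188.21052632 229.68421053] 19 [0.54556718 0.25440303 0.04597743] 0.047507920879628775
hi [280.11111111
[... 541 characters left out ...]
11737] [0.0098518  0.03813403 0.04712748]
sheep [399.50769231 159.22307692] 130 [0.54090274 0.37192659 0.04189035] [0.01947069 0.04186844 0.04805964]
sheep [351.1796875 171.125    ] 128 [0.54222264 0.25173107 0.04314234] [0.01038538 0.04210708 0.04697656]
hi [341.76470588 136.88235294] 17 [0.44434832 0.25878931 0.04648202] 0.04967993751371254
hi [401.19047619 160.52380952] 21 [0.54863537 0.36952466 0.04623034] 0.04802360983694294
hi [356.66666667 169.75      ] 24 [0.54713299 0.25947619 0.046125  ] 0.04810526568842157
hi [252.67857143 190.55952381] 84 [0.55127414 0.01227365 0.05975339] 0.06740241899287354
hi [342.         251.93684211] 95 [0.74454095 0.15308055 0.06008977] 0.06428588216905239
```

View pics/topc.png

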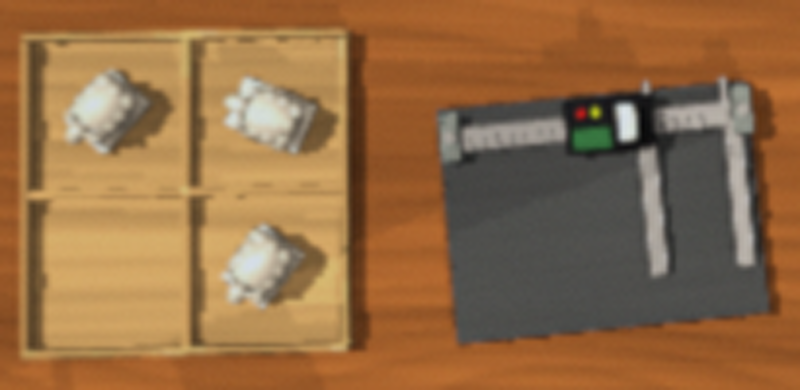

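View pics/scenec.png

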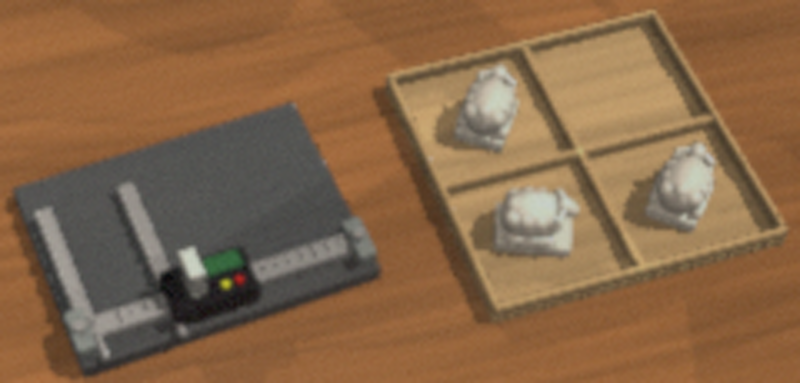

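The top crop shows sheep 1 at (108,112) with its head at lower left, sheep 2 at (270,115) with its head to the left, and sheep 3 at (262,265) with its head at lower left. The white lug is at (627,122), the moving jaw at about x=652 and the fixed jaw at about x=738. The scene crop agrees, with all three sheep standing.

```bash
cat > m.py <<'E'
from h import *
def pts(fs,sel):
    return np.vstack([P[sel(P,H)&np.isfinite(P[...,2])] for P,H in fs])
def load(names=("top","scene"),files=None):
    o=[]
    for i,n in enumerate(names):
        f=dict(np.load(files[i])) if files else grab(n)
        o.append((cloud(f),cv2.cvtColor(f["img"],cv2.COLOR_RGB2HSV)))
    return o
def box(Q):
    r=cv2.minAreaRect((Q[:,:2]*1000).astype(np.float32)); b=cv2.boxPoints(r); e=[b[1]-b[0],b[2]-b[1]]
    l=max(e,key=np.linalg.norm); return np.round(r[0],1),np.round(sorted(np.linalg.norm(x) for x in e),1),round(float(np.degrees(np.arctan2(l[1],l[0])))%180,1)
def sheep(fs,x,y,z0,r=.045):
    "white points near x,y: rect over both views, fleece top, highest (head) point"
    Q=pts(fs,lambda P,H:(H[...,1]<80)&(H[...,2]>70)&(np.hypot(P[...,0]-x,P[...,1]-y)<r)&(P[...,2]>z0+.004)&(P[...,2]<z0+.055))
    top=Q[Q[:,2]>z0+.018]; hd=Q[Q[:,2]>z0+.037]
    d=(hd.mean(0)-top.mean(0)) if len(hd) else np.zeros(3)
    return box(Q),np.round(top.mean(0)*1000,1),"hd",np.round(np.degrees(np.arctan2(d[1],d[0]))),np.round(np.linalg.norm(d[:2])*1000,1),"zmax",np.round(np.percentile(Q[:,2],[50,99])*1000,1),len(Q)
E
python3 - <<'E'
from m import *
fs=load(files=["pics/top0.npz","pics/scene0.npz"])
for c in((.541,.37),(.541,.2535),(.446,.257)): 
    print(sheep(fs,*c,.005)); 
    for f in fs: print("   ",sheep([f],*c,.005))
for n in("top","scene"):
    f=dict(np.load(f"pics/{n}0.npz")); P=cloud(f); H=cv2.cvtColor(f["img"],cv2.COLOR_RGB2HSV); s,v=H[...,1],H[...,2]; x,y,z=P[...,0],P[...,1],P[...,2]
    m=(s<100)&(abs(y-.02)<.14)&(x>.33)&(x<.60)&(z>.007)
    print(n,"plate",rect(f,m,.015))
    m=(s<60)&(abs(y-.011)<.03)&(abs(x-.549)<.03)&(z>.05); q=P[m]; print("lug",q.mean(0)*1000,np.nanpercentile(q[:,2],[50,95]),box(q))
    m=(abs(y+.256)<.125)&(abs(x-.61)<.09)&(z>.012); print("blue rim",box(P[m]))
    m=(abs(y+.299)<.125)&(abs(x-.41)<.08)&(z>.012); print("grey rim",box(P[m]))
    m=(abs(y-.31)<.16)&(abs(x-.49)<.16)&(z>.013)&(z<.022); print("cast box",box(P[m]))
E
```

```text
((array([546.7, 371.3]), array([40.4, 52.6], dtype=float32), 142.0), array([549.2, 368. ,  39.7]), 'hd', np.float64(128.0), np.float64(5.3), 'zmax', array([39.4, 48.2]), 632)
    ((array([545.6, 369.9]), array([36.9, 52.6], dtype=float32), 142.0), array([547.5, 367.7,  40.7]), 'hd', np.float64(113.0), np.float64(3.8), 'zmax', array([40.4, 48.8]), 275)
    ((array([546.9, 371.5]), array([39.8, 48.7], dtype=float32), 142.7), array([550.7, 368.3,  38.8]), 'hd', np.float64(133.0), np.float64(7.1), 'zmax', array([38., 48.]), 357)
((array([547.7, 258.2]), array([38.8, 56.3], dtype=float32), 68.8), array([549.6, 255.8,  39.6]), 'hd', np.float64(103.0), np.float64(4.5), 'zmax', array([37.9, 47.5]), 706)
    ((array([547.3, 257.2]), array([38.6, 54.3], dtype=float32), 68.4), array([547.1, 255.5,  40.4]), 'hd', np.float64(69.0), np.float64(4.1), 'zmax', array([39.8, 46.6]), 283)
    ((array([548., 259.]), array([38.6, 54.2], dtype=float32), 70.1), array([551.5, 256.1,  39. ]), 'hd', np.float64(121.0), np.float64(5.6), 'zmax', array([35.8, 48.1]), 423)
((array([442. , 260.7]), array([40. , 51.1
[... 711 characters left out ...]
8.3)
blue rim (array([ 609.1, -257.3]), array([119.9, 204.8], dtype=float32), 95.4)
grey rim (array([ 423.4, -302.5]), array([120.1, 208.6], dtype=float32), 93.3)
cast box (array([492.9, 314.3]), array([223.6, 225.8], dtype=float32), 92.6)
scene plate (array([488.2,  27.5]), array([169.2, 222.5], dtype=float32), np.float32(-83.0))
lug [550.79964036  12.40190011  61.45202   ] [0.06322787 0.06610827] (array([548.3,  12.5]), array([12.2, 24.7], dtype=float32), 7.7)
blue rim (array([ 608.8, -256.5]), array([123.1, 206.7], dtype=float32), 95.7)
grey rim (array([ 422.4, -300. ]), array([124.2, 206.8], dtype=float32), 93.7)
cast box (array([491.9, 316.3]), array([225.3, 228.1], dtype=float32), 2.7)
```

```bash
cat > go.py <<'E'
import sys,numpy as np
from bench import bot
from scipy.spatial.transform import Rotation as R
def go(x,y,z,a):
    s=bot.state(); M=R.from_quat(s["orientation"]).as_matrix(); a0=np.degrees(np.arctan2(M[1,1],M[0,1]))
    d=(a-a0+180)%360-180; t=-np.radians(d)
    M2=M@R.from_euler("z",t).as_matrix(); 
    print("turn %.3f d %s q6 %.2f pos %s F %s w %.4f t %.1f"%(t,np.round(M2.T@(np.array([x,y,z])-s["eef_pos"]),4),s["qpos"][5],np.round(s["eef_pos"],4),np.round(s["force"],1),s["grip_width"],s["clock"]))
if __name__=="__main__": go(*map(float,sys.argv[1:]))
E
python3 go.py .549 .0115 .242 97; echo '[[[0.085, 0, 0, 0, -0.121], [0.085, 0, 0, 0, -0.121], [0.085, 0, 0, 0, -0.121], [0.085, 0, 0, 0, -0.121], [0.085, 0, 0, 0, 0]]]' | python3 jog.py 40; python3 go.py .549 .0115 .242 97
```

```text
turn -0.489 d [-0.2999 -0.5187  0.    ] q6 1.57 pos [0.1881 0.4898 0.2416] F [ 0.1  0.4 -0.4] w 0.0849 t 0.1
clock: 0.52
eef_pos: [0.1882, 0.4899, 0.2418]
orientation: [-0.06, 0.998, -0.0, -0.0]
force: [0.2, 0.1, -0.7]
grip_width: 0.0851
finger_force: 0.0
turn -0.002 d [-2.998e-01 -5.188e-01  2.000e-04] q6 1.08 pos [0.1882 0.4899 0.2418] F [ 0.2  0.1 -0.7] w 0.0851 t 0.5
```

```bash
echo '[[[0.06, -0.02, -0.0346, 0, 0], [0.06, -0.02, -0.0346, 0, 0], [0.06, -0.02, -0.0346, 0, 0], [0.06, -0.02, -0.0346, 0, 0], [0.06, -0.02, -0.0346, 0, 0]]]' | python3 jog.py >/dev/null
echo '[[[0.06, -0.02, -0.0346, 0, 0], [0.06, -0.02, -0.0346, 0, 0], [0.06, -0.02, -0.0346, 0, 0], [0.06, -0.02, -0.0346, 0, 0], [0.06, -0.02, -0.0346, 0, 0]]]' | python3 jog.py >/dev/null
echo '[[[0.06, -0.02, -0.0346, 0, 0], [0.06, -0.02, -0.0346, 0, 0], [0.06, -0.02, -0.0346, 0, 0], [0.06, -0.02, -0.0346, 0, 0], [0.06, -0.02, -0.0346, 0, 0]]]' | python3 jog.py >/dev/null
echo '[[[0.05, 0, 0, 0, 0], [0.05, 0, 0, 0, 0]]]' | python3 jog.py; python3 go.py .549 .0115 .055 97
```

```text
clock: 1.93
eef_pos: [0.5475, 0.0079, 0.2412]
orientation: [-0.055, 0.998, 0.0, -0.001]
force: [0.4, 0.4, 0.2]
grip_width: 0.0499
finger_force: 0.0
turn -0.012 d [-0.0023  0.0033  0.1862] q6 -0.10 pos [0.5475 0.0079 0.2412] F [0.4 0.4 0.2] w 0.0499 t 1.9
```

```bash
echo '[[[0.045, -0.0023, 0.0033, 0.0375, -0.012], [0.045, 0, 0, 0.0375, 0], [0.045, 0, 0, 0.0375, 0], [0.045, 0, 0, 0.0375, 0], [0.045, 0, 0, 0.036, 0]]]' | python3 jog.py 30
echo '[[[0.045, 0, 0, 0, 0], [0.0, 0, 0, 0, 0], [0.0, 0, 0, 0, 0], [0.0, 0, 0, 0, 0], [0.0, 0, 0, 0, 0]]]' | python3 jog.py
echo '[[[0.0, 0, 0, 0, 0], [0.0, 0, 0, 0, 0], [0.0, 0, 0, 0, 0]]]' | python3 jog.py; python3 go.py .549 .0115 .055 97
```

```text
clock: 2.35
eef_pos: [0.5476, 0.0145, 0.0548]
orientation: [-0.064, 0.998, 0.0, -0.0]
force: [-0.1, 0.5, -0.0]
grip_width: 0.0454
finger_force: 0.0
clock: 2.77
eef_pos: [0.5505, 0.0136, 0.0592]
orientation: [-0.064, 0.998, 0.0, 0.002]
force: [-1.8, 0.5, 4.4]
grip_width: 0.0111
finger_force: 35.1
clock: 3.02
eef_pos: [0.5505, 0.0135, 0.0591]
orientation: [-0.064, 0.998, 0.0, 0.002]
force: [-0.8, 1.2, 7.4]
grip_width: 0.0108
finger_force: 35.5
turn 0.007 d [ 0.0018 -0.0018  0.0041] q6 -0.10 pos [0.5505 0.0135 0.0591] F [-0.8  1.2  7.4] w 0.0108 t 3.0
```

```bash
echo '[[[0.0, 0, 0, -0.004, 0], [0.0, 0, 0.01, 0, 0], [0.0, 0, 0.01, 0, 0], [0.0, 0, 0.01, 0, 0], [0.0, 0, 0.01, 0, 0]]]' | python3 jog.py 20
echo '[[[0.0, 0, 0.004, 0, 0], [0.0, 0, 0, 0, 0], [0.0, 0, 0, 0, 0]]]' | python3 jog.py
echo '[[[0.0, 0, 0.003, 0, 0], [0.0, 0, 0, 0, 0]]]' | python3 jog.py; echo '[[[0.0, 0, 0.003, 0, 0], [0.0, 0, 0, 0, 0]]]' | python3 jog.py
```

```text
clock: 3.43
eef_pos: [0.5452, 0.0528, 0.06]
orientation: [-0.064, 0.998, -0.001, 0.001]
force: [7.4, -0.9, -13.6]
grip_width: 0.0109
finger_force: 32.6
clock: 3.68
eef_pos: [0.5446, 0.0575, 0.0599]
orientation: [-0.065, 0.998, 0.0, 0.001]
force: [6.8, 2.9, -13.3]
grip_width: 0.0106
finger_force: 32.6
clock: 3.85
eef_pos: [0.5443, 0.0601, 0.0599]
orientation: [-0.064, 0.998, -0.0, 0.001]
force: [7.7, 1.1, -14.9]
grip_width: 0.0112
finger_force: 32.6
clock: 4.02
eef_pos: [0.544, 0.0625, 0.06]
orientation: [-0.064, 0.998, -0.001, 0.001]
force: [8.3, -0.4, -14.4]
grip_width: 0.0108
finger_force: 32.5
```

```bash
echo '[[[0.0, 0, 0.002, 0.0025, 0], [0.0, 0, 0, 0, 0]]]' | python3 jog.py 20; echo '[[[0.0, 0, 0.002, 0, 0], [0.0, 0, 0, 0, 0]]]' | python3 jog.py;echo '[[[0.0, 0, 0.002, 0, 0], [0.0, 0, 0, 0, 0]]]' | python3 jog.py; python3 - <<'E'
from m import *
f=grab("top"); np.savez("pics/t1.npz",**f); I=f["img"]
cv2.imwrite("pics/t1.png",cv2.resize(I[205:300,225:330,::-1],None,fx=6,fy=6,interpolation=cv2.INTER_CUBIC))
E
```

```text
clock: 4.18
eef_pos: [0.5442, 0.0629, 0.0596]
orientation: [-0.064, 0.998, -0.003, 0.002]
force: [5.1, -9.1, -0.6]
grip_width: 0.0114
finger_force: 34.3
clock: 4.35
eef_pos: [0.5443, 0.0632, 0.0596]
orientation: [-0.063, 0.998, -0.004, 0.002]
force: [5.0, -13.9, 0.8]
grip_width: 0.0112
finger_force: 34.4
clock: 4.52
eef_pos: [0.5443, 0.0636, 0.0597]
orientation: [-0.063, 0.998, -0.006, 0.003]
force: [5.9, -20.3, 0.4]
grip_width: 0.0112
finger_force: 34.4
```

View pics/t1.png

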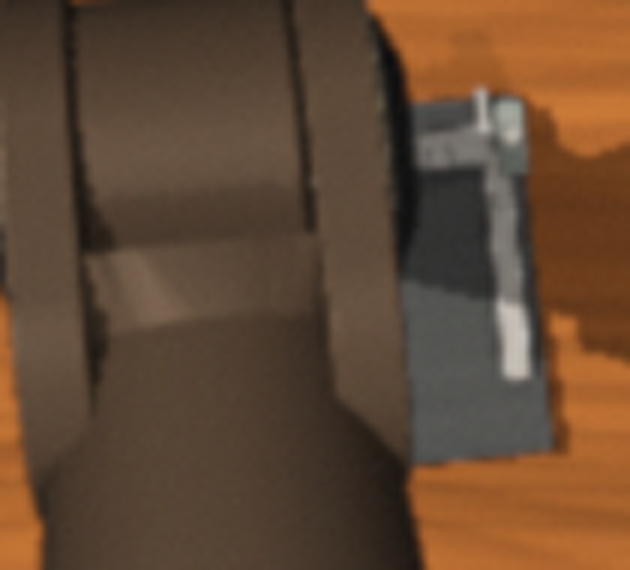

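The crop shows the arm covering the moving jaw. The fixed jaw is visible at about x=505. The slide reached its stop at TCP y≈0.063, which gives the 100 mm reference.

```bash
echo '[[[0.0, 0, -0.005, 0, 0], [0.0, 0, -0.004, 0, 0], [0.0, 0, 0, 0, 0], [0.0, 0, 0, 0, 0]]]' | python3 jog.py
echo '[[[0.05, 0, 0, 0, 0], [0.05, 0, 0, 0, 0], [0.05, 0, 0, -0.03, 0], [0.05, 0, 0, -0.04, 0.12], [0.085, 0, 0, -0.02, 0.122]]]' | python3 jog.py
echo '[[[0.085, 0, 0, 0, 0.122], [0.085, 0, 0, 0, 0.122], [0.085, 0, 0, 0, 0.122], [0.085, 0, 0, 0, 0.122], [0.085, 0, 0, 0, 0]]]' | python3 jog.py
python3 go.py .4445 .259 .15 55
```

```text
clock: 4.9
eef_pos: [0.5446, 0.0597, 0.0594]
orientation: [-0.064, 0.998, -0.0, 0.002]
force: [4.5, -0.6, 5.7]
grip_width: 0.0113
finger_force: 35.1
clock: 5.32
eef_pos: [0.5423, 0.0603, 0.1504]
orientation: [0.059, 0.998, 0.0, -0.0]
force: [0.2, -0.3, 0.8]
grip_width: 0.0605
finger_force: 0.0
clock: 5.73
eef_pos: [0.5416, 0.0602, 0.147]
orientation: [0.297, 0.955, -0.0, -0.001]
force: [-0.5, 1.3, -0.4]
grip_width: 0.0847
finger_force: 0.0
turn 0.008 d [ 0.1936  0.1072 -0.0028] q6 0.71 pos [0.5416 0.0602 0.147 ] F [-0.5  1.3 -0.4] w 0.0847 t 5.7
```

```bash
echo '[[[0.085, 0.0323, 0.0179, 0, 0.008], [0.085, 0.0323, 0.0179, 0, 0], [0.085, 0.0323, 0.0179, 0, 0], [0.085, 0.0323, 0.0179, 0, 0], [0.085, 0.0323, 0.0179, 0, 0]]]' | python3 jog.py
echo '[[[0.085, 0.0323, 0.0179, 0, 0], [0.085, 0, 0, 0, 0], [0.085, 0, 0, 0, 0]]]' | python3 jog.py;python3 go.py .4445 .259 .028 55
```

```text
clock: 6.15
eef_pos: [0.4594, 0.2266, 0.1472]
orientation: [0.298, 0.955, -0.001, -0.001]
force: [0.6, -0.2, -0.2]
grip_width: 0.0853
finger_force: 0.0
clock: 6.4
eef_pos: [0.4432, 0.2601, 0.1472]
orientation: [0.296, 0.955, -0.001, -0.001]
force: [0.4, -0.2, -0.1]
grip_width: 0.0848
finger_force: 0.0
turn 0.010 d [-0.0018 -0.      0.1192] q6 1.13 pos [0.4432 0.2601 0.1472] F [ 0.4 -0.2 -0.1] w 0.0848 t 6.4
```

```bash
echo '[[[0.085, -0.0018, 0, 0.035, 0.01], [0.085, 0, 0, 0.035, 0], [0.07, 0, 0, 0.03, 0], [0.065, 0, 0, 0.019, 0], [0.06, 0, 0, 0, 0]]]' | python3 jog.py 25
echo '[[[0.02, 0, 0, 0, 0], [0.02, 0, 0, 0, 0], [0.02, 0, 0, 0, 0], [0.02, 0, 0, 0, 0]]]' | python3 jog.py
echo '[[[0.02, 0, 0, -0.03, 0], [0.02, 0, 0, -0.04, 0], [0.02, 0, 0, -0.04, 0], [0.02, 0, 0, 0, 0]]]' | python3 jog.py
python3 go.py .4751 -.0212 .14 7
```

```text
clock: 6.82
eef_pos: [0.4435, 0.2548, 0.0242]
orientation: [0.304, 0.953, -0.003, -0.003]
force: [-0.4, 0.8, -1.0]
grip_width: 0.0602
finger_force: 0.0
clock: 7.15
eef_pos: [0.4475, 0.258, 0.0304]
orientation: [0.304, 0.953, 0.001, 0.001]
force: [0.5, -1.2, -0.6]
grip_width: 0.0399
finger_force: 27.2
clock: 7.48
eef_pos: [0.45, 0.2597, 0.1478]
orientation: [0.304, 0.953, 0.005, 0.004]
force: [2.1, 0.7, -0.7]
grip_width: 0.0392
finger_force: 27.3
turn 0.830 d [-0.2819 -0.0093  0.0062] q6 1.14 pos [0.45   0.2597 0.1478] F [ 2.1  0.7 -0.7] w 0.0392 t 7.5
```

```bash
echo '[[[0.02, 0, 0, 0, 0.1186], [0.02, 0, 0, 0, 0.1186], [0.02, 0, 0, 0, 0.1186], [0.02, 0, 0, 0, 0.1186], [0.02, 0, 0, 0, 0.1186]]]' | python3 jog.py >/dev/null
echo '[[[0.02, 0, 0, 0, 0.1186], [0.02, 0, 0, 0, 0.1186], [0.02, -0.04, 0, 0, 0], [0.02, -0.04, 0, 0, 0], [0.02, -0.04, 0, 0, 0]]]' | python3 jog.py >/dev/null
echo '[[[0.02, -0.04, 0, 0, 0], [0.02, -0.04, 0, 0, 0], [0.02, -0.04, 0, 0, 0], [0.02, -0.04, 0, 0, 0], [0.02, 0, 0, 0, 0]]]' | python3 jog.py
echo '[[[0.02, 0, 0, 0, 0]]]' | python3 jog.py >/dev/null;python3 go.py .4751 -.0212 .038 7
```

```text
clock: 8.73
eef_pos: [0.4814, -0.0261, 0.1398]
orientation: [0.665, 0.747, -0.0, 0.002]
force: [0.4, 0.2, -0.5]
grip_width: 0.0395
finger_force: 27.2
turn -0.005 d [ 0.0019 -0.0057  0.1016] q6 1.41 pos [ 0.4809 -0.0224  0.1396] F [ 0.3  0.2 -0.4] w 0.0398 t 8.8
```

```bash
echo '[[[0.02, 0.0019, -0.0057, 0.03, 0], [0.02, 0, 0, 0.03, 0], [0.02, 0, 0, 0.025, 0], [0.02, 0, 0, 0.0125, 0], [0.02, 0, 0, 0, 0]]]' | python3 jog.py
echo '[[[0.02, 0, 0, 0.001, 0], [0.02, 0, 0, 0, 0]]]' | python3 jog.py
```

```text
clock: 9.23
eef_pos: [0.4734, -0.0176, 0.0398]
orientation: [0.662, 0.75, -0.001, -0.001]
force: [-1.2, 0.7, -1.5]
grip_width: 0.0395
finger_force: 28.6
clock: 9.4
eef_pos: [0.4747, -0.018, 0.0406]
orientation: [0.662, 0.749, 0.0, 0.0]
force: [0.4, -0.4, -0.9]
grip_width: 0.0396
finger_force: 28.6
```

```bash
echo '[[[0.02, 0, 0, 0.001, 0], [0.02, 0, 0, 0, 0], [0.06, 0, 0, 0, 0], [0.06, 0, 0, 0, 0], [0.06, 0, 0, 0, 0]]]' | python3 jog.py
echo '[[[0.065, 0, 0, -0.02, 0], [0.065, 0, 0, -0.04, 0], [0.065, 0, 0, -0.04, -0.1208], [0.06, 0, 0, 0, -0.1208], [0.06, 0, 0, 0, -0.1208]]]' | python3 jog.py
echo '[[[0.06, 0, 0, 0, -0.1208], [0.06, 0, 0, 0, -0.1208], [0.06, 0, 0, 0, -0.1208], [0.06, 0, 0, 0, -0.1208], [0.06, 0, 0, 0, -0.1208]]]' | python3 jog.py >/dev/null
echo '[[[0.06, 0, 0, 0, -0.1208], [0.06, 0, 0, 0, -0.1208], [0.06, 0, 0, 0, -0.1208], [0.06, 0, 0, 0, -0.1208], [0.06, 0, 0, 0, -0.1208]]]' | python3 jog.py >/dev/null
echo '[[[0.05, 0, 0, 0, 0]]]' | python3 jog.py >/dev/null; python3 go.py .5446 .060 .059 97
```

```text
clock: 9.82
eef_pos: [0.4747, -0.0191, 0.0395]
orientation: [0.663, 0.749, 0.0, 0.0]
force: [0.3, -0.1, -0.0]
grip_width: 0.06
finger_force: 0.0
clock: 10.23
eef_pos: [0.4764, -0.0193, 0.1424]
orientation: [0.515, 0.857, 0.001, 0.003]
force: [-0.3, 0.5, -1.3]
grip_width: 0.06
finger_force: 0.0
turn 0.002 d [-0.0792  0.0701  0.0804] q6 -0.16 pos [ 0.4745 -0.0192  0.1394] F [-0.4  0.   0. ] w 0.0508 t 11.2
```

```bash
echo '[[[0.045, -0.0264, 0.0234, 0, 0], [0.045, -0.0264, 0.0234, 0, 0], [0.045, -0.0264, 0.0233, 0, 0], [0.045, 0, 0, 0, 0], [0.045, 0, 0, 0, 0]]]' | python3 jog.py >/dev/null;  python3 go.py .5446 .060 .060 97; python3 - <<'E'
from m import *
f=[]
for n in("top","scene"):
    g=grab(n); np.savez(f"pics/{n}2.npz",**g)
fs=load(files=["pics/top2.npz","pics/scene2.npz"])
print(sheep(fs,.475,-.019,.015)); print(sheep(fs[:1],.475,-.019,.015)); print(sheep(fs[1:],.475,-.019,.015))
I=dict(np.load("pics/scene2.npz"))["img"]; cv2.imwrite("pics/s2.png",cv2.resize(I[110:240,180:330,::-1],None,fx=4,fy=4,interpolation=cv2.INTER_CUBIC))
E
```

```text
turn -0.002 d [ 0.0009 -0.0011  0.0788] q6 -0.01 pos [0.5454 0.0612 0.1388] F [-0.9 -0.6  1.1] w 0.0449 t 11.6
((array([476.8, -22.7]), array([43.9, 72.2], dtype=float32), 78.6), array([479.5, -12.9,  49.1]), 'hd', np.float64(141.0), np.float64(6.5), 'zmax', array([47.5, 58.2]), 392)
((array([481.9, -60.5]), array([0., 0.], dtype=float32), 0.0), array([nan, nan, nan]), 'hd', np.float64(0.0), np.float64(0.0), 'zmax', array([19.3, 19.3]), 1)
((array([477.9, -13.9]), array([44. , 54.3], dtype=float32), 80.2), array([479.5, -12.9,  49.1]), 'hd', np.float64(141.0), np.float64(6.5), 'zmax', array([47.5, 58.2]), 391)m.py:18: RuntimeWarning: Mean of empty slice.
  return box(Q),np.round(top.mean(0)*1000,1),"hd",np.round(np.degrees(np.arctan2(d[1],d[0]))),np.round(np.linalg.norm(d[:2])*1000,1),"zmax",np.round(np.percentile(Q[:,2],[50,99])*1000,1),len(Q)
  ret = um.true_divide(
```

View pics/s2.png

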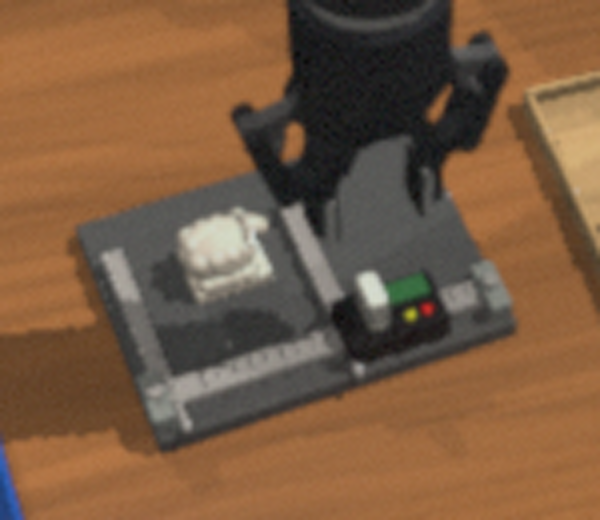

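The scene crop shows sheep 3 standing on the plate between the open jaws at (220,260), head towards the moving jaw. The lug is at (372,300), below and in front of the gripper.

```bash
echo '[[[0.045, 0.0009, -0.0011, 0.03, 0], [0.045, 0, 0, 0.03, 0], [0.045, 0, 0, 0.0188, 0], [0.045, 0, 0, 0, 0], [0.0, 0, 0, 0, 0]]]' | python3 jog.py 20
echo '[[[0.0, 0, 0, 0, 0], [0.0, 0, 0, 0, 0], [0.0, 0, 0, 0, 0], [0.0, 0, 0, 0, 0]]]' | python3 jog.py
echo '[[[0.0, 0, -0.007, 0, 0], [0.0, 0, -0.007, 0, 0], [0.0, 0, -0.007, 0, 0], [0.0, 0, -0.007, 0, 0], [0, 0, 0, 0, 0]]]' | python3 jog.py
```

```text
clock: 12.08
eef_pos: [0.5426, 0.058, 0.0602]
orientation: [-0.06, 0.998, -0.0, -0.001]
force: [0.4, 0.2, 0.6]
grip_width: 0.0339
finger_force: 0.0
clock: 12.42
eef_pos: [0.5449, 0.059, 0.0624]
orientation: [-0.061, 0.998, 0.0, 0.001]
force: [-1.7, 1.4, 7.1]
grip_width: 0.0114
finger_force: 26.9
clock: 12.83
eef_pos: [0.5484, 0.0303, 0.0624]
orientation: [-0.06, 0.998, -0.0, 0.001]
force: [-2.4, -1.6, 7.4]
grip_width: 0.0114
finger_force: 26.9
```

```bash
echo '[[[0.0, 0, -0.005, -0.001, 0], [0, 0, -0.003, 0, 0], [0, 0, 0, 0, 0]]]' | python3 jog.py|grep -E "pos|force: \["
for i in 1; do echo '[[[0.0, 0, -0.002, 0, 0], [0, 0, 0, 0, 0]]]' | python3 jog.py|grep -E "pos|force: \["; done
echo '[[[0.0, 0, -0.002, 0, 0], [0, 0, 0, 0, 0]]]' | python3 jog.py|grep -E "pos|force: \["
echo '[[[0.0, 0, -0.002, 0, 0], [0, 0, 0, 0, 0]]]' | python3 jog.py|grep -E "pos|force: \["
```

```text
eef_pos: [0.5492, 0.0229, 0.0624]
force: [0.1, 1.3, 5.0]
eef_pos: [0.5494, 0.0212, 0.0624]
force: [-0.2, 2.0, 6.2]
eef_pos: [0.5496, 0.0193, 0.0624]
force: [0.5, 1.6, 5.7]
eef_pos: [0.5499, 0.0173, 0.0624]
force: [0.8, 1.5, 6.4]
```

```bash

echo '[[[0.0, 0, -0.0015, 0, 0], [0, 0, 0, 0, 0]]]' | python3 jog.py|grep -E "pos|force: \["
echo '[[[0.0, 0, -0.0015, 0, 0], [0, 0, 0, 0, 0]]]' | python3 jog.py|grep -E "pos|force: \["
echo '[[[0.0, 0, -0.0015, 0, 0], [0, 0, 0, 0, 0]]]' | python3 jog.py|grep -E "pos|force: \["
```

```text
eef_pos: [0.5501, 0.0158, 0.0624]
force: [0.1, 0.8, 5.5]
eef_pos: [0.5503, 0.0144, 0.0624]
force: [1.4, 1.9, 5.4]
eef_pos: [0.5504, 0.0129, 0.0624]
force: [0.5, 1.2, 6.4]
```

```bash

echo '[[[0.0, 0, -0.0015, 0, 0], [0, 0, 0, 0, 0]]]' | python3 jog.py|grep -E "pos|force: \["
echo '[[[0.0, 0, -0.0015, 0, 0], [0, 0, 0, 0, 0]]]' | python3 jog.py|grep -E "pos|force: \["
echo '[[[0.0, 0, -0.0015, 0, 0], [0, 0, 0, 0, 0]]]' | python3 jog.py|grep -E "pos|force: \["
```

```text
eef_pos: [0.5506, 0.0114, 0.0624]
force: [1.0, 1.8, 5.6]
eef_pos: [0.5508, 0.0099, 0.0624]
force: [0.9, 2.2, 5.1]
eef_pos: [0.5509, 0.0085, 0.0624]
force: [1.2, 2.5, 5.6]
```

```bash

echo '[[[0.0, 0, -0.0015, 0, 0], [0, 0, 0, 0, 0]]]' | python3 jog.py|grep -E "pos|force: \["
echo '[[[0.0, 0, -0.0012, 0, 0], [0, 0, 0, 0, 0]]]' | python3 jog.py|grep -E "pos|force: \["
python3 - <<'E'
from m import *
for n in("top","scene"): np.savez(f"pics/{n}3.npz",**grab(n))
I=dict(np.load("pics/scene3.npz"))["img"]; cv2.imwrite("pics/s3.png",cv2.resize(I[110:240,180:330,::-1],None,fx=4,fy=4,interpolation=cv2.INTER_CUBIC))
E
```

```text
eef_pos: [0.5511, 0.0074, 0.0624]
force: [0.5, 3.6, 6.2]
eef_pos: [0.5512, 0.0065, 0.0624]
force: [-0.0, 4.6, 7.3]
```

View pics/s3.png

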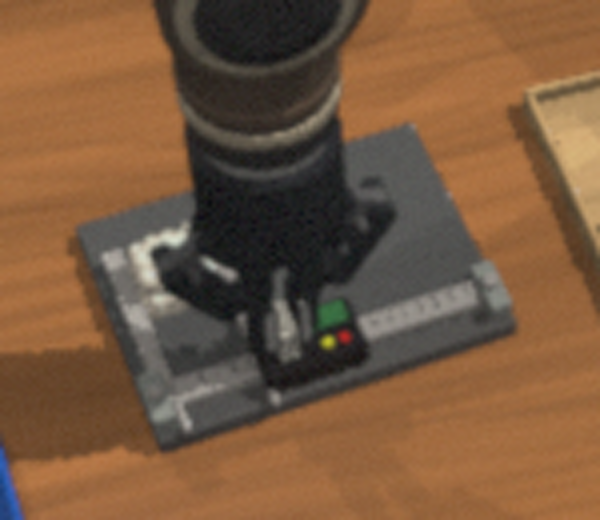

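The scene crop shows the gripper on the lug with the moving jaw closed on the sheep at (165,265) against the fixed jaw. Lug position and spring force together give about 46 to 47 mm, so this sheep is short and goes in the grey tray.

```bash
echo '[[[0.0, 0, 0.005, 0, 0], [0, 0, 0.01, 0, 0], [0, 0, 0.01, 0, 0], [0, 0, 0.01, 0, 0], [0, 0, 0.01, 0, 0]]]' | python3 jog.py|grep -E "pos|force: \["
echo '[[[0.0, 0, 0.007, 0, 0], [0, 0, 0, 0, 0], [0.05, 0, 0, 0, 0], [0.05, 0, 0, 0, 0], [0.05, 0, 0, -0.035, 0]]]' | python3 jog.py|grep -E "pos|force: \["
echo '[[[0.06, 0, 0, -0.04, 0.1208], [0.06, 0, 0, 0, 0.1208], [0.06, 0, 0, 0, 0.1208], [0.06, 0, 0, 0, 0.1208], [0.06, 0, 0, 0, 0.1208]]]' | python3 jog.py >/dev/null
echo '[[[0.06, 0, 0, 0, 0.1208], [0.06, 0, 0, 0, 0.1208], [0.06, 0, 0, 0, 0.1208], [0.06, 0, 0, 0, 0.1208], [0.06, 0, 0, 0, 0.1208]]]' | python3 jog.py >/dev/null
echo '[[[0.06, 0, 0, 0, 0.1208], [0.06, 0, 0, 0, 0.1208], [0.07, 0, 0, 0, 0.1208], [0.07, 0, 0, 0, 0]]]' | python3 jog.py >/dev/null
python3 - <<'E'
from m import *
for n in("top","scene"): np.savez(f"pics/{n}4.npz",**grab(n))
fs=load(files=["pics/top4.npz","pics/scene4.npz"])
for r in(.035,): print(sheep(fs,.472,-.035,.018,r)); print(sheep(fs[:1],.472,-.035,.018,r)); print(sheep(fs[1:],.472,-.035,.018,r))
E
python3 go.py .473 -.038 .15 7
```

```text
eef_pos: [0.5459, 0.0499, 0.0624]
force: [1.5, -1.9, 5.5]
eef_pos: [0.5396, 0.0564, 0.0901]
force: [-0.4, -0.3, -0.1]
((array([479.9, -42.1]), array([37.6, 54.9], dtype=float32), 89.0), array([482. , -46. ,  50.1]), 'hd', np.float64(120.0), np.float64(7.7), 'zmax', array([48.6, 57.5]), 463)
((array([479.9, -58.6]), array([15.7, 38.2], dtype=float32), 6.4), array([479.9, -58.1,  50.6]), 'hd', np.float64(116.0), np.float64(4.3), 'zmax', array([49.8, 57.3]), 76)
((array([480. , -42.2]), array([37.2, 54.8], dtype=float32), 87.4), array([482.5, -42.9,  49.9]), 'hd', np.float64(123.0), np.float64(8.1), 'zmax', array([48.2, 57.5]), 387)
turn 0.003 d [-0.0855 -0.0818 -0.0139] q6 1.55 pos [0.5438 0.0569 0.136 ] F [-0.4  0.   0.3] w 0.0701 t 17.1
```

```bash
python3 go.py .480 -.046 .039 7; echo '[[[0.08, -0.0255, -0.0251, 0, 0], [0.08, -0.0255, -0.0251, 0, 0], [0.08, -0.0255, -0.0251, 0, 0], [0.08, 0, 0, 0, 0], [0.08, 0, 0, 0, 0]]]' | python3 jog.py >/dev/null;  python3 go.py .480 -.046 .039 7; python3 - <<'E'
from m import *
for n in("top","scene"): np.savez(f"pics/{n}5.npz",**grab(n))
fs=load(files=["pics/top5.npz","pics/scene5.npz"])
for n in("top","scene"):
    f=dict(np.load(f"pics/{n}5.npz")); P=cloud(f);x,y,z=P[...,0],P[...,1],P[...,2]
    for nm,cx,cy in(("blue",.609,-.256),("grey",.423,-.301)):
        m=(abs(y-cy)<.14)&(abs(x-cx)<.095)&(z>.012)&(z<.03); print(n,nm,box(P[m]),m.sum())
for c in((.541,.37),(.541,.2535)): print(sheep(fs,*c,.005)); 
E
```

```text
turn 0.003 d [-0.0943 -0.0757  0.0971] q6 1.55 pos [0.5438 0.0569 0.136 ] F [-0.4  0.   0.3] w 0.0701 t 17.1
turn -0.001 d [-0.017   0.0003  0.0976] q6 1.39 pos [ 0.4777 -0.0291  0.1366] F [ 0.2  0.1 -0.4] w 0.0799 t 17.5
top blue (array([ 609.1, -257.6]), array([119.9, 205.3], dtype=float32), 95.3) 448
top grey (array([ 424.2, -313.4]), array([119.5, 185.2], dtype=float32), 93.5) 361
scene blue (array([ 609.2, -256.3]), array([123.8, 206.5], dtype=float32), 95.2) 871
scene grey (array([ 422.2, -299.7]), array([124. , 206.2], dtype=float32), 93.5) 735
((array([545.1, 372.4]), array([40.2, 56. ], dtype=float32), 139.9), array([549.3, 367.9,  39.7]), 'hd', np.float64(134.0), np.float64(5.9), 'zmax', array([39.7, 48.1]), 640)
((array([547.9, 258.5]), array([38.6, 55.3], dtype=float32), 68.4), array([549.7, 256.1,  39.7]), 'hd', np.float64(105.0), np.float64(4.4), 'zmax', array([38.5, 47.8]), 714)
```

```bash
echo '[[[0.08, -0.017, 0, 0.02, 0], [0.08, 0, 0, 0.035, 0], [0.07, 0, 0, 0.03, 0], [0.065, 0, 0, 0.0115, 0], [0.06, 0, 0, 0, 0]]]' | python3 jog.py 25|grep -E "pos|force: \["
echo '[[[0.02, 0, 0, 0, 0], [0.02, 0, 0, 0, 0], [0.02, 0, 0, 0, 0], [0.02, 0, 0, 0, 0]]]' | python3 jog.py
echo '[[[0.02, 0, 0, -0.03, 0], [0.02, 0, 0, -0.04, 0], [0.02, 0, 0, -0.03, 0], [0.02, 0, 0, 0, 0]]]' | python3 jog.py
python3 go.py .423 -.300 .14 3.5;python3 go.py .423 -.300 .14 7
```

```text
eef_pos: [0.4789, -0.0438, 0.0366]
force: [-0.5, -0.7, 0.1]
clock: 18.38
eef_pos: [0.482, -0.0443, 0.0413]
orientation: [0.662, 0.749, 0.001, 0.001]
force: [0.5, 2.7, 0.3]
grip_width: 0.0396
finger_force: 25.7
clock: 18.72
eef_pos: [0.4844, -0.0452, 0.1472]
orientation: [0.663, 0.749, 0.003, 0.005]
force: [0.9, 0.2, -0.7]
grip_width: 0.0395
finger_force: 25.8
turn 0.061 d [-0.2506 -0.0769  0.0069] q6 1.36 pos [ 0.4844 -0.0452  0.1472] F [ 0.9  0.2 -0.7] w 0.0395 t 18.7
turn -0.000 d [-0.2454 -0.092   0.0069] q6 1.36 pos [ 0.4844 -0.0452  0.1472] F [ 0.9  0.2 -0.7] w 0.0395 t 18.7
```

```bash
echo '[[[0.02, 0, 0, 0, 0.061], [0.02, -0.0388, -0.0096, 0, 0], [0.02, -0.0388, -0.0096, 0, 0], [0.02, -0.0388, -0.0096, 0, 0], [0.02, -0.0388, -0.0096, 0, 0]]]' | python3 jog.py >/dev/null
echo '[[[0.02, -0.0388, -0.0096, 0, 0], [0.02, -0.0388, -0.0096, 0, 0], [0.02, -0.0388, -0.0096, 0, 0], [0.02, -0.0388, -0.0096, 0, 0], [0.02, 0, 0, 0, 0]]]' | python3 jog.py >/dev/null
echo '[[[0.02, 0, 0, 0, 0]]]' | python3 jog.py|grep grip;python3 go.py .4265 -.360 .031 3.5
```

```text
grip_width: 0.0398
turn -0.004 d [0.0013 0.0043 0.1089] q6 0.81 pos [ 0.4223 -0.3615  0.1399] F [ 0.2  0.6 -0.5] w 0.0398 t 19.6
```

```bash
echo '[[[0.02, 0.0013, 0.0043, 0.035, 0], [0.02, 0, 0, 0.035, 0], [0.02, 0, 0, 0.025, 0], [0.02, 0, 0, 0.012, 0], [0.02, 0, 0, 0, 0]]]' | python3 jog.py|grep -E "pos|force: \["
echo '[[[0.02, 0, 0, 0.002, 0], [0.02, 0, 0, 0, 0], [0.055, 0, 0, 0, 0], [0.06, 0, 0, 0, 0], [0.06, 0, 0, 0, 0]]]' | python3 jog.py|grep -E "pos|force: \["
echo '[[[0.06, 0, 0, -0.03, 0], [0.06, 0, 0, -0.04, 0], [0.06, 0, 0, -0.04, 0], [0.06, 0, 0, 0, 0]]]' | python3 jog.py|grep -E "pos|force: \["
python3 go.py .549 .369 .14 52;python3 go.py .547 .256 .14 -21.5
```

```text
eef_pos: [0.4263, -0.3556, 0.031]
force: [0.5, -0.0, -0.4]
eef_pos: [0.4275, -0.3578, 0.0316]
force: [0.5, 0.6, 0.5]
eef_pos: [0.43, -0.3601, 0.1496]
force: [1.2, -0.4, -0.7]
turn -0.847 d [0.3552 0.6478 0.005 ] q6 0.81 pos [ 0.43   -0.3601  0.1496] F [ 1.2 -0.4 -0.7] w 0.0602 t 20.8
turn 0.436 d [ 0.6161 -0.1171  0.0059] q6 0.81 pos [ 0.43   -0.3601  0.1496] F [ 1.2 -0.4 -0.7] w 0.0602 t 20.8
```

```bash
echo '[[[0.08, 0, 0, 0, 0.109], [0.08, 0, 0, 0, 0.109], [0.08, 0, 0, 0, 0.109], [0.08, 0, 0, 0, 0.109], [0.08, 0.0385, -0.0073, 0, 0]]]' | python3 jog.py >/dev/null
echo '[[[0.08, 0.0385, -0.0073, 0, 0], [0.08, 0.0385, -0.0073, 0, 0], [0.08, 0.0385, -0.0073, 0, 0], [0.08, 0.0385, -0.0073, 0, 0], [0.08, 0.0385, -0.0073, 0, 0]]]' | python3 jog.py >/dev/null
echo '[[[0.08, 0.0385, -0.0073, 0, 0], [0.08, 0.0385, -0.0073, 0, 0], [0.08, 0.0385, -0.0073, 0, 0], [0.08, 0.0385, -0.0073, 0, 0], [0.08, 0.0385, -0.0073, 0, 0]]]' | python3 jog.py >/dev/null
python3 - <<'E'
from m import *
fs=load()
for c in((.541,.37),(.541,.2535)): print(sheep(fs,*c,.005)); 
print(sheep(fs,.427,-.359,.005),sheep(fs[:1],.427,-.359,.005))
P=fs[0][0];x,y,z=P[...,0],P[...,1],P[...,2]
m=(abs(y+.301)<.14)&(abs(x-.423)<.095)&(z>.012)&(z<.03); print("grey",box(P[m]))
E
echo '[[[0.08, 0.0385, -0.0073, 0, 0], [0.08, 0.0385, -0.0073, 0, 0], [0.08, 0.0385, -0.0073, 0, 0], [0.08, 0.0385, -0.0073, 0, 0], [0.08, 0.0385, -0.0073, 0, 0]]]' | python3 jog.py >/dev/null
echo '[[[0.08, 0, 0, 0, 0], [0.08, 0, 0, 0, 0]]]' | python3 jog.py|grep grip;python3 go.py .547 .256 .027 -21.5
```

```text
((array([546.9, 370.9]), array([42.1, 51.5], dtype=float32), 146.2), array([549.5, 367.9,  39.5]), 'hd', np.float64(139.0), np.float64(6.0), 'zmax', array([39.6, 48.2]), 645)
((array([547.7, 258.5]), array([38.8, 55.8], dtype=float32), 68.6), array([549.6, 255.9,  39.7]), 'hd', np.float64(108.0), np.float64(5.2), 'zmax', array([38.4, 48.6]), 715)
((array([ 421.2, -362.2]), array([69.1, 88.3], dtype=float32), 113.1), array([ 431.8, -353.7,   39.4]), 'hd', np.float64(154.0), np.float64(4.1), 'zmax', array([35.7, 48.5]), 829) ((array([ 419.8, -362.9]), array([66.4, 84.2], dtype=float32), 108.5), array([ 429.3, -353.7,   40.8]), 'hd', np.float64(134.0), np.float64(2.2), 'zmax', array([38.8, 49. ]), 341)
grey (array([ 423.2, -302. ]), array([119.9, 207.6], dtype=float32), 93.5)
grip_width: 0.0797
turn 0.003 d [-0.0023  0.0038  0.1136] q6 2.39 pos [0.5443 0.2596 0.1406] F [-0.1 -0.1 -0.1] w 0.0797 t 22.7
```

```bash
echo '[[[0.08, -0.0023, 0.0038, 0.03, 0], [0.08, 0, 0, 0.035, 0], [0.07, 0, 0, 0.03, 0], [0.065, 0, 0, 0.0185, 0], [0.06, 0, 0, 0, 0]]]' | python3 jog.py 25|grep -E "pos|force: \["
echo '[[[0.02, 0, 0, 0, 0], [0.02, 0, 0, 0, 0], [0.02, 0, 0, 0, 0], [0.02, 0, 0, 0, 0]]]' | python3 jog.py
echo '[[[0.02, 0, 0, -0.03, 0], [0.02, 0, 0, -0.04, 0], [0.02, 0, 0, -0.04, 0], [0.02, 0, 0, 0, 0]]]' | python3 jog.py
python3 go.py .4751 -.0212 .14 7
```

```text
eef_pos: [0.544, 0.2515, 0.0231]
force: [-1.0, 0.0, -0.5]
clock: 23.48
eef_pos: [0.5481, 0.2549, 0.0295]
orientation: [0.827, 0.563, 0.002, 0.0]
force: [0.3, -0.6, -0.0]
grip_width: 0.0397
finger_force: 26.5
clock: 23.82
eef_pos: [0.5506, 0.2564, 0.1474]
orientation: [0.827, 0.563, 0.007, 0.001]
force: [1.5, 1.6, 0.6]
grip_width: 0.0396
finger_force: 26.6
turn -0.497 d [-0.2664 -0.1088  0.0048] q6 2.38 pos [0.5506 0.2564 0.1474] F [1.5 1.6 0.6] w 0.0396 t 23.8
```

```bash
echo '[[[0.02, 0, 0, 0, -0.1242], [0.02, 0, 0, 0, -0.1242], [0.02, 0, 0, 0, -0.1242], [0.02, 0, 0, 0, -0.1242], [0.02, -0.0333, -0.0136, 0, 0]]]' | python3 jog.py >/dev/null
echo '[[[0.02, -0.0333, -0.0136, 0, 0], [0.02, -0.0333, -0.0136, 0, 0], [0.02, -0.0333, -0.0136, 0, 0], [0.02, -0.0333, -0.0136, 0, 0], [0.02, -0.0333, -0.0136, 0, 0]]]' | python3 jog.py >/dev/null
echo '[[[0.02, -0.0333, -0.0136, 0, 0], [0.02, -0.0333, -0.0136, 0, 0], [0.02, 0, 0, 0, 0], [0.02, 0, 0, 0, 0]]]' | python3 jog.py|grep grip
python3 go.py .4751 -.0212 .0405 7
```

```text
grip_width: 0.0393
turn -0.004 d [0.0028 0.0041 0.0981] q6 1.40 pos [ 0.4712 -0.0245  0.1386] F [-0.6  0.8 -1.4] w 0.0393 t 25.0
```

```bash
echo '[[[0.02, 0.0028, 0.0041, 0.03, 0], [0.02, 0, 0, 0.03, 0], [0.02, 0, 0, 0.025, 0], [0.02, 0, 0, 0.0125, 0], [0.02, 0, 0, 0, 0]]]' | python3 jog.py|grep -E "pos|force: \["
echo '[[[0.02, 0, 0, 0.001, 0], [0.02, 0, 0, 0, 0], [0.06, 0, 0, 0, 0], [0.06, 0, 0, 0, 0], [0.06, 0, 0, 0, 0]]]' | python3 jog.py|grep -E "pos|force: \["
echo '[[[0.065, 0, 0, -0.02, 0], [0.065, 0, 0, -0.04, 0], [0.065, 0, 0, -0.04, -0.1208], [0.06, 0, 0, 0, -0.1208], [0.06, 0, 0, 0, -0.1208]]]' | python3 jog.py|grep -E "pos|force: \["
echo '[[[0.06, 0, 0, 0, -0.1208], [0.06, 0, 0, 0, -0.1208], [0.06, 0, 0, 0, -0.1208], [0.06, 0, 0, 0, -0.1208], [0.06, 0, 0, 0, -0.1208]]]' | python3 jog.py >/dev/null
echo '[[[0.06, 0, 0, 0, -0.1208], [0.06, 0, 0, 0, -0.1208], [0.06, 0, 0, 0, -0.1208], [0.06, 0, 0, 0, -0.1208], [0.06, 0, 0, 0, -0.1208]]]' | python3 jog.py >/dev/null
echo '[[[0.05, 0, 0, 0, 0]]]' | python3 jog.py >/dev/null; python3 go.py .5446 .058 .062 97
```

```text
eef_pos: [0.4744, -0.0184, 0.0385]
force: [-0.2, -0.3, -1.2]
eef_pos: [0.4754, -0.0195, 0.0394]
force: [-0.3, 0.4, -0.2]
eef_pos: [0.477, -0.0197, 0.1423]
force: [-0.7, -0.6, -0.7]
turn 0.002 d [-0.0784  0.0686  0.0773] q6 -0.17 pos [ 0.4751 -0.0197  0.1393] F [-0.2  0.4 -0.1] w 0.0503 t 27.1
```

```bash
echo '[[[0.045, -0.0264, 0.0229, 0, 0], [0.045, -0.026, 0.0229, 0, 0], [0.045, -0.026, 0.0229, 0, 0], [0.045, 0, 0, 0, 0], [0.045, 0, 0, 0, 0]]]' | python3 jog.py >/dev/null;  python3 go.py .5446 .059 .061 97; python3 - <<'E'
from m import *
g=grab("scene"); np.savez("pics/s6.npz",**g); fs=load(files=["pics/s6.npz"],names=["scene"])
print(sheep(fs,.475,-.019,.018,.04))
f=fs[0][0]; m=(abs(f[...,0]-.546)<.03)&(abs(f[...,1]-.06)<.03)&(fs[0][1][...,1]<60)&(f[...,2]>.055)&(f[...,2]<.07);print("lug",f[m].mean(0),m.sum())
E
```

```text
turn -0.002 d [ 0.0006 -0.0001  0.0776] q6 -0.01 pos [0.5452 0.0592 0.1386] F [-0.3 -0.5 -0. ] w 0.0450 t 27.6
((array([477.3, -12.4]), array([37.2, 55.1], dtype=float32), 93.7), array([479.7, -13.5,  49.9]), 'hd', np.float64(124.0), np.float64(7.5), 'zmax', array([47.2, 57.5]), 407)
lug [0.54431326 0.05876671 0.06235646] 65
```

```bash
echo '[[[0.045, 0.0006, 0, 0.03, 0], [0.045, 0, 0, 0.03, 0], [0.045, 0, 0, 0.0176, 0], [0.045, 0, 0, 0, 0], [0.0, 0, 0, 0, 0]]]' | python3 jog.py 20 >/dev/null
echo '[[[0.0, 0, 0, 0, 0], [0.0, 0, 0, 0, 0], [0.0, 0, 0, 0, 0], [0.0, 0, 0, 0, 0]]]' | python3 jog.py|grep -E "pos|force: \["
echo '[[[0.0, 0, -0.007, 0, 0], [0.0, 0, -0.007, 0, 0], [0.0, 0, -0.007, 0, 0], [0.0, 0, -0.007, 0, 0], [0, 0, 0, 0, 0]]]' | python3 jog.py|grep -E "pos|force: \["
echo '[[[0.0, 0, -0.005, -0.001, 0], [0, 0, -0.003, 0, 0], [0, 0, 0, 0, 0]]]' | python3 jog.py|grep -E "pos|force: \["
echo '[[[0.0, 0, -0.0015, 0, 0], [0, 0, 0, 0, 0]]]' | python3 jog.py|grep -E "pos|force: \["
echo '[[[0.0, 0, -0.0015, 0, 0], [0, 0, 0, 0, 0]]]' | python3 jog.py|grep -E "pos|force: \["
echo '[[[0.0, 0, -0.0015, 0, 0], [0, 0, 0, 0, 0]]]' | python3 jog.py|grep -E "pos|force: \["
```

```text
eef_pos: [0.5448, 0.0582, 0.0632]
force: [-1.2, 0.4, 6.8]
eef_pos: [0.5484, 0.0294, 0.0632]
force: [-1.3, -2.5, 7.1]
eef_pos: [0.5491, 0.022, 0.0633]
force: [0.1, 1.1, 4.1]
eef_pos: [0.5493, 0.0208, 0.0633]
force: [1.1, 1.4, 6.3]
eef_pos: [0.5494, 0.0194, 0.0633]
force: [0.8, 2.2, 6.6]
eef_pos: [0.5497, 0.018, 0.0633]
force: [1.0, 2.2, 5.6]
```

```bash

echo '[[[0.0, 0, -0.0015, 0, 0], [0, 0, 0, 0, 0]]]' | python3 jog.py|grep -E "pos|force: \["
echo '[[[0.0, 0, -0.0015, 0, 0], [0, 0, 0, 0, 0]]]' | python3 jog.py|grep -E "pos|force: \["
echo '[[[0.0, 0, -0.0015, 0, 0], [0, 0, 0, 0, 0]]]' | python3 jog.py|grep -E "pos|force: \["
```

```text
eef_pos: [0.5498, 0.0164, 0.0633]
force: [1.4, 2.9, 5.9]
eef_pos: [0.55, 0.0151, 0.0633]
force: [0.3, 2.5, 6.0]
eef_pos: [0.5501, 0.014, 0.0632]
force: [1.4, 4.2, 6.2]
```

```bash

echo '[[[0.0, 0, -0.0015, 0, 0], [0, 0, 0, 0, 0], [0, 0, 0, 0, 0]]]' | python3 jog.py|grep -E "pos|force: \["
python3 - <<'E'
from m import *
from bench import bot
for n in("top","scene"):
    np.savez(f"pics/{n}7.npz",**grab(n)); s=bot.state(); print(s["force"],s["eef_pos"])
E
echo '[[[0.0, 0, 0, 0, 0]]]' | python3 jog.py|grep -E "pos|force: \["
```

```text
eef_pos: [0.5502, 0.0131, 0.0632]
force: [1.0, 6.0, 6.8]
[0.79460568 6.01634574 5.66738961] [0.55020045 0.01310307 0.06322443]
[0.83397568 6.34278612 4.90323726] [0.55019025 0.01312241 0.06323605]
eef_pos: [0.5502, 0.0131, 0.0632]
force: [0.5, 5.5, 5.2]
```

The reading is about 53.4 mm (lug at 49.9 mm plus about 3.5 mm of spring give), so this sheep goes in the blue tray.

```bash
echo '[[[0.0, 0, 0.005, 0, 0], [0, 0, 0.01, 0, 0], [0, 0, 0.01, 0, 0], [0, 0, 0.01, 0, 0], [0, 0, 0.01, 0, 0]]]' | python3 jog.py|grep -E "pos|force: \["
echo '[[[0.0, 0, 0.001, 0, 0], [0, 0, 0, 0, 0], [0.05, 0, 0, 0, 0], [0.05, 0, 0, 0, 0], [0.05, 0, 0, -0.035, 0]]]' | python3 jog.py|grep -E "pos|force: \["
echo '[[[0.06, 0, 0, -0.04, 0.1208], [0.06, 0, 0, 0, 0.1208], [0.06, 0, 0, 0, 0.1208], [0.06, 0, 0, 0, 0.1208], [0.06, 0, 0, 0, 0.1208]]]' | python3 jog.py >/dev/null
echo '[[[0.06, 0, 0, 0, 0.1208], [0.06, 0, 0, 0, 0.1208], [0.06, 0, 0, 0, 0.1208], [0.06, 0, 0, 0, 0.1208], [0.06, 0, 0, 0, 0.1208]]]' | python3 jog.py >/dev/null
echo '[[[0.06, 0, 0, 0, 0.1208], [0.06, 0, 0, 0, 0.1208], [0.07, 0, 0, 0, 0.1208], [0.07, 0, 0, 0, 0]]]' | python3 jog.py >/dev/null
python3 go.py .480 -.042 .15 7
echo '[[[0.08, -0.03, -0.0251, 0, 0], [0.08, -0.03, -0.0251, 0, 0], [0.08, -0.03, -0.0251, 0, 0], [0.08, 0, 0, 0, 0], [0.08, 0, 0, 0, 0]]]' | python3 jog.py >/dev/null;  python3 go.py .480 -.0425 .039 7; python3 - <<'E'
from m import *
for n in("top","scene"): np.savez(f"pics/{n}8.npz",**grab(n))
fs=load(files=["pics/top8.npz","pics/scene8.npz"])
print(sheep(fs[1:],.478,-.042,.018,.035))
for n in("top","scene"):
    f=dict(np.load(f"pics/{n}8.npz")); P=cloud(f);x,y,z=P[...,0],P[...,1],P[...,2]
    m=(abs(y+.256)<.14)&(abs(x-.609)<.095)&(z>.012)&(z<.03); print(n,"blue",box(P[m]),m.sum())
print(sheep(fs,.549,.369,.005)); 
E
```

```text
eef_pos: [0.545, 0.0562, 0.0633]
force: [2.1, -1.2, 5.7]
eef_pos: [0.5393, 0.0568, 0.091]
force: [-1.0, 0.1, -0.3]
turn -0.004 d [-0.0907 -0.0751 -0.0131] q6 1.56 pos [0.5434 0.0571 0.1367] F [-1.4 -0.9 -0.1] w 0.0702 t 32.5
turn -0.001 d [-0.0001  0.0011  0.0983] q6 1.36 pos [ 0.479  -0.0425  0.1373] F [1.4 0.5 0.7] w 0.0802 t 32.9
((array([482.2, -43.3]), array([42.9, 67.1], dtype=float32), 84.7), array([482.8, -39.1,  50.1]), 'hd', np.float64(148.0), np.float64(5.2), 'zmax', array([42.7, 57.9]), 473)
top blue (array([ 609.1, -257.6]), array([119.9, 205.4], dtype=float32), 95.4) 447
scene blue (array([ 607.9, -256.5]), array([125.5, 206.8], dtype=float32), 95.6) 864
((array([546.9, 371. ]), array([40.9, 51.3], dtype=float32), 136.4), array([549.5, 367.6,  39.9]), 'hd', np.float64(132.0), np.float64(5.4), 'zmax', array([40.1, 48.4]), 643)
```

```bash
echo '[[[0.08, 0, 0.0011, 0.0215, 0], [0.08, 0, 0, 0.035, 0], [0.07, 0, 0, 0.03, 0], [0.065, 0, 0, 0.0115, 0], [0.06, 0, 0, 0, 0]]]' | python3 jog.py 25|grep -E "pos|force: \["
echo '[[[0.02, 0, 0, 0, 0], [0.02, 0, 0, 0, 0], [0.02, 0, 0, 0, 0], [0.02, 0, 0, 0, 0]]]' | python3 jog.py
echo '[[[0.02, 0, 0, -0.03, 0], [0.02, 0, 0, -0.04, 0], [0.02, 0, 0, -0.03, 0], [0.02, 0, 0, 0, 0]]]' | python3 jog.py
python3 go.py .612 -.292 .14 5.5
```

```text
eef_pos: [0.4792, -0.0396, 0.0359]
force: [-0.7, 0.4, -0.5]
clock: 33.73
eef_pos: [0.4823, -0.0403, 0.0406]
orientation: [0.663, 0.749, 0.001, 0.001]
force: [-0.3, 3.4, -0.5]
grip_width: 0.0399
finger_force: 25.7
clock: 34.07
eef_pos: [0.4849, -0.0414, 0.1467]
orientation: [0.663, 0.749, 0.003, 0.005]
force: [0.8, -0.2, -0.6]
grip_width: 0.0394
finger_force: 25.8
turn 0.026 d [-0.2616  0.1024  0.0085] q6 1.36 pos [ 0.4849 -0.0414  0.1467] F [ 0.8 -0.2 -0.6] w 0.0394 t 34.1
```

```bash
echo '[[[0.02, 0, 0, 0, 0.026], [0.02, -0.0374, 0.0146, 0, 0], [0.02, -0.0374, 0.0146, 0, 0], [0.02, -0.0374, 0.0146, 0, 0], [0.02, -0.0374, 0.0146, 0, 0]]]' | python3 jog.py >/dev/null
echo '[[[0.02, -0.0374, 0.0146, 0, 0], [0.02, -0.0374, 0.0146, 0, 0], [0.02, -0.0374, 0.0146, 0, 0], [0.02, 0, 0, 0, 0], [0.02, 0, 0, 0, 0]]]' | python3 jog.py|grep grip;python3 go.py .612 -.292 .031 5.5
```

```text
grip_width: 0.0396
turn -0.003 d [0.0015 0.004  0.1071] q6 1.03 pos [ 0.6082 -0.2939  0.1381] F [ 0.7  0.7 -0.7] w 0.0396 t 34.9
```

```bash
echo '[[[0.02, 0.0015, 0.004, 0.035, 0], [0.02, 0, 0, 0.035, 0], [0.02, 0, 0, 0.025, 0], [0.02, 0, 0, 0.0105, 0], [0.02, 0, 0, 0, 0]]]' | python3 jog.py|grep -E "pos|force: \["
echo '[[[0.02, 0, 0, 0.002, 0], [0.02, 0, 0, 0, 0], [0.055, 0, 0, 0, 0], [0.06, 0, 0, 0, 0], [0.06, 0, 0, 0, 0]]]' | python3 jog.py|grep -E "pos|force: \["
echo '[[[0.06, 0, 0, -0.03, 0], [0.06, 0, 0, -0.04, 0], [0.06, 0, 0, -0.04, 0], [0.06, 0, 0, 0, 0]]]' | python3 jog.py|grep -E "pos|force: \["
python3 go.py .549 .369 .14 51
```

```text
eef_pos: [0.6101, -0.2882, 0.0323]
force: [0.5, 0.5, -0.2]
eef_pos: [0.6123, -0.2901, 0.033]
force: [0.5, 0.8, 0.1]
eef_pos: [0.615, -0.2914, 0.1518]
force: [0.2, -0.8, 1.7]
turn -0.795 d [0.4671 0.4717 0.0072] q6 1.03 pos [ 0.615  -0.2914  0.1518] F [ 0.2 -0.8  1.7] w 0.0604 t 36.1
```

```bash
echo '[[[0.08, 0, 0, 0, -0.116], [0.08, 0, 0, 0, -0.116], [0.08, 0, 0, 0, -0.116], [0.08, 0, 0, 0, -0.116], [0.08, 0, 0, 0, -0.116]]]' | python3 jog.py >/dev/null
echo '[[[0.08, 0, 0, 0, -0.116], [0.08, 0, 0, 0, -0.116], [0.08, 0, 0, 0, 0]]]' | python3 jog.py >/dev/null
python3 - <<'E'
from m import *
fs=load()
print(sheep(fs,.549,.369,.005)); print(sheep(fs[:1],.549,.369,.005))
print(sheep(fs,.612,-.290,.005,.04))
E
python3 go.py .549 .369 .14 52
```

```text
((array([546.5, 370.9]), array([40.7, 52.2], dtype=float32), 139.8), array([549.5, 368. ,  39.7]), 'hd', np.float64(132.0), np.float64(5.8), 'zmax', array([39.7, 48.2]), 640)
((array([546.1, 369.8]), array([38.2, 51.8], dtype=float32), 135.7), array([547.3, 367.6,  40.6]), 'hd', np.float64(110.0), np.float64(4.3), 'zmax', array([40.5, 49.7]), 275)
((array([ 613.8, -291.2]), array([39. , 61.1], dtype=float32), 91.9), array([ 615.2, -287.4,   39.9]), 'hd', np.float64(142.0), np.float64(3.3), 'zmax', array([38.3, 47.4]), 800)
turn -0.003 d [0.4552 0.4806 0.002 ] q6 0.22 pos [ 0.6119 -0.29    0.1421] F [-0.   0.6  0.5] w 0.0799 t 36.8
```

```bash
echo '[[[0.08, 0.0284, 0.03, 0, 0], [0.08, 0.0284, 0.03, 0, 0], [0.08, 0.0284, 0.03, 0, 0], [0.08, 0.0284, 0.03, 0, 0], [0.08, 0.0284, 0.03, 0, 0]]]' | python3 jog.py >/dev/null
echo '[[[0.08, 0.0284, 0.03, 0, 0], [0.08, 0.0284, 0.03, 0, 0], [0.08, 0.0284, 0.03, 0, 0], [0.08, 0.0284, 0.03, 0, 0], [0.08, 0.0284, 0.03, 0, 0]]]' | python3 jog.py >/dev/null
echo '[[[0.08, 0.0284, 0.03, 0, 0], [0.08, 0.0284, 0.03, 0, 0], [0.08, 0.0284, 0.03, 0, 0], [0.08, 0.0284, 0.03, 0, 0], [0.08, 0.0284, 0.03, 0, 0]]]' | python3 jog.py >/dev/null
echo '[[[0.08, 0.0284, 0.03, 0, 0], [0.08, 0, 0, 0, 0], [0.08, 0, 0, 0, 0]]]' | python3 jog.py|grep grip;python3 go.py .549 .3685 .027 50.5
```

```text
grip_width: 0.08
turn 0.028 d [-0.0016 -0.0011  0.1143] q6 1.26 pos [0.5485 0.3704 0.1413] F [-0.6  0.1  0.1] w 0.0800 t 38.3
```

```bash
echo '[[[0.08, -0.0016, -0.0011, 0.03, 0.028], [0.08, 0, 0, 0.035, 0], [0.07, 0, 0, 0.03, 0], [0.065, 0, 0, 0.0185, 0], [0.06, 0, 0, 0, 0]]]' | python3 jog.py 25|grep -E "pos|force: \["
echo '[[[0.02, 0, 0, 0, 0], [0.02, 0, 0, 0, 0], [0.02, 0, 0, 0, 0], [0.02, 0, 0, 0, 0]]]' | python3 jog.py
echo '[[[0.02, 0, 0, -0.03, 0], [0.02, 0, 0, -0.04, 0], [0.02, 0, 0, -0.04, 0], [0.02, 0, 0, 0, 0]]]' | python3 jog.py
python3 go.py .4751 -.0212 .14 7
```

```text
eef_pos: [0.5474, 0.363, 0.0235]
force: [0.0, -0.5, -0.3]
clock: 39.08
eef_pos: [0.5509, 0.3667, 0.0305]
orientation: [0.339, 0.941, 0.001, 0.001]
force: [-1.0, -0.3, 0.8]
grip_width: 0.0395
finger_force: 29.8
clock: 39.42
eef_pos: [0.553, 0.3685, 0.1489]
orientation: [0.339, 0.941, 0.006, 0.004]
force: [0.1, 0.8, 1.0]
grip_width: 0.0394
finger_force: 29.9
turn 0.757 d [-0.3773 -0.1249  0.0049] q6 1.28 pos [0.553  0.3685 0.1489] F [0.1 0.8 1. ] w 0.0394 t 39.4
```

```bash
echo '[[[0.02, 0, 0, 0, 0.108], [0.02, 0, 0, 0, 0.108], [0.02, 0, 0, 0, 0.108], [0.02, 0, 0, 0, 0.108], [0.02, 0, 0, 0, 0.108]]]' | python3 jog.py >/dev/null
echo '[[[0.02, 0, 0, 0, 0.108], [0.02, 0, 0, 0, 0.108], [0.02, -0.0377, -0.0125, 0, 0], [0.02, -0.0377, -0.0125, 0, 0], [0.02, -0.0377, -0.0125, 0, 0]]]' | python3 jog.py >/dev/null
echo '[[[0.02, -0.0377, -0.0125, 0, 0], [0.02, -0.0377, -0.0125, 0, 0], [0.02, -0.0377, -0.0125, 0, 0], [0.02, -0.0377, -0.0125, 0, 0], [0.02, -0.0377, -0.0125, 0, 0]]]' | python3 jog.py >/dev/null
echo '[[[0.02, -0.0377, -0.0125, 0, 0], [0.02, -0.0377, -0.0125, 0, 0], [0.02, 0, 0, 0, 0], [0.02, 0, 0, 0, 0]]]' | python3 jog.py|grep grip
python3 go.py .4751 -.0212 .041 7
```

```text
grip_width: 0.0397
turn -0.003 d [0.0036 0.0031 0.0985] q6 1.40 pos [ 0.4722 -0.0252  0.1395] F [-0.3  0.6 -1. ] w 0.0397 t 41.0
```

```bash
echo '[[[0.02, 0.0036, 0.0031, 0.03, 0], [0.02, 0, 0, 0.03, 0], [0.02, 0, 0, 0.025, 0], [0.02, 0, 0, 0.0135, 0], [0.02, 0, 0, 0, 0]]]' | python3 jog.py|grep -E "pos|force: \["
echo '[[[0.02, 0, 0, 0.001, 0], [0.02, 0, 0, 0, 0], [0.06, 0, 0, 0, 0], [0.06, 0, 0, 0, 0], [0.06, 0, 0, 0, 0]]]' | python3 jog.py|grep -E "pos|force: \["
echo '[[[0.065, 0, 0, -0.02, 0], [0.065, 0, 0, -0.04, 0], [0.065, 0, 0, -0.04, -0.1208], [0.06, 0, 0, 0, -0.1208], [0.06, 0, 0, 0, -0.1208]]]' | python3 jog.py|grep -E "pos|force: \["
echo '[[[0.06, 0, 0, 0, -0.1208], [0.06, 0, 0, 0, -0.1208], [0.06, 0, 0, 0, -0.1208], [0.06, 0, 0, 0, -0.1208], [0.06, 0, 0, 0, -0.1208]]]' | python3 jog.py >/dev/null
echo '[[[0.06, 0, 0, 0, -0.1208], [0.06, 0, 0, 0, -0.1208], [0.06, 0, 0, 0, -0.1208], [0.06, 0, 0, 0, -0.1208], [0.06, 0, 0, 0, -0.1208]]]' | python3 jog.py >/dev/null
echo '[[[0.05, -0.0264, 0.0229, 0, 0], [0.05, -0.026, 0.0229, 0, 0], [0.045, -0.026, 0.0229, 0, 0], [0.045, 0, 0, 0, 0], [0.045, 0, 0, 0, 0]]]' | python3 jog.py >/dev/null; python3 go.py .5446 .0585 .061 97
python3 - <<'E'
from m import *
g=grab("scene"); np.savez("pics/s9.npz",**g); fs=load(files=["pics/s9.npz"],names=["scene"])
print(sheep(fs,.475,-.019,.018,.04))
f=fs[0][0]; m=(abs(f[...,0]-.546)<.03)&(abs(f[...,1]-.06)<.03)&(fs[0][1][...,1]<60)&(f[...,2]>.055)&(f[...,2]<.07);print("lug",f[m].mean(0),m.sum())
E
```

```text
eef_pos: [0.4745, -0.0179, 0.0387]
force: [-1.0, -0.7, -0.0]
eef_pos: [0.4753, -0.019, 0.0394]
force: [0.4, -0.5, -0.3]
eef_pos: [0.4768, -0.0194, 0.1422]
force: [-0.2, 0.4, -1.5]
turn 0.003 d [ 0.0005 -0.0011  0.0775] q6 -0.02 pos [0.5449 0.0597 0.1385] F [-0.1 -0.2  0.5] w 0.0453 t 43.5
((array([478.4,  -9.6]), array([37.6, 52.7], dtype=float32), 88.8), array([479.4, -11.4,  50.1]), 'hd', np.float64(135.0), np.float64(5.9), 'zmax', array([48.5, 57.7]), 375)
lug [0.54417602 0.0588728  0.06212397] 65
```

```bash
echo '[[[0.045, 0.0005, -0.001, 0.03, 0], [0.045, 0, 0, 0.03, 0], [0.045, 0, 0, 0.0175, 0], [0.045, 0, 0, 0, 0], [0.0, 0, 0, 0, 0]]]' | python3 jog.py 20 >/dev/null
echo '[[[0.0, 0, 0, 0, 0], [0.0, 0, 0, 0, 0], [0.0, 0, 0, 0, 0], [0.0, 0, 0, 0, 0]]]' | python3 jog.py|grep -E "pos|force: \["
echo '[[[0.0, 0, -0.007, 0, 0], [0.0, 0, -0.007, 0, 0], [0.0, 0, -0.007, 0, 0], [0.0, 0, -0.007, 0, 0], [0, 0, 0, 0, 0]]]' | python3 jog.py|grep -E "pos|force: \["
echo '[[[0.0, 0, -0.005, -0.001, 0], [0, 0, -0.003, 0, 0], [0, 0, 0, 0, 0]]]' | python3 jog.py|grep -E "pos|force: \["
echo '[[[0.0, 0, -0.0015, 0, 0], [0, 0, 0, 0, 0]]]' | python3 jog.py|grep -E "pos|force: \["
echo '[[[0.0, 0, -0.0015, 0, 0], [0, 0, 0, 0, 0]]]' | python3 jog.py|grep -E "pos|force: \["
echo '[[[0.0, 0, -0.0015, 0, 0], [0, 0, 0, 0, 0]]]' | python3 jog.py|grep -E "pos|force: \["
echo '[[[0.0, 0, -0.0015, 0, 0], [0, 0, 0, 0, 0]]]' | python3 jog.py|grep -E "pos|force: \["
```

```text
eef_pos: [0.5448, 0.0576, 0.0632]
force: [-1.2, 1.1, 6.2]
eef_pos: [0.5483, 0.0289, 0.0632]
force: [-0.9, -1.7, 6.3]
eef_pos: [0.5491, 0.0215, 0.0633]
force: [0.3, 1.9, 4.6]
eef_pos: [0.5493, 0.0204, 0.0633]
force: [0.7, 2.3, 6.2]
eef_pos: [0.5494, 0.019, 0.0633]
force: [1.0, 1.3, 6.1]
eef_pos: [0.5496, 0.0175, 0.0633]
force: [-0.9, 1.7, 5.4]
eef_pos: [0.5498, 0.016, 0.0633]
force: [0.8, 2.6, 5.1]
```

```bash

echo '[[[0.0, 0, -0.0015, 0, 0], [0, 0, 0, 0, 0]]]' | python3 jog.py|grep -E "pos|force: \["
echo '[[[0.0, 0, -0.0015, 0, 0], [0, 0, 0, 0, 0]]]' | python3 jog.py|grep -E "pos|force: \["
echo '[[[0.0, 0, -0.0015, 0, 0], [0, 0, 0, 0, 0]]]' | python3 jog.py|grep -E "pos|force: \["
```

```text
eef_pos: [0.55, 0.0145, 0.0633]
force: [1.2, 1.7, 6.2]
eef_pos: [0.5501, 0.013, 0.0633]
force: [-0.6, 1.7, 6.5]
eef_pos: [0.5503, 0.0115, 0.0633]
force: [0.2, 1.6, 5.0]
```

```bash

echo '[[[0.0, 0, -0.0015, 0, 0], [0, 0, 0, 0, 0]]]' | python3 jog.py|grep -E "pos|force: \["
echo '[[[0.0, 0, -0.0015, 0, 0], [0, 0, 0, 0, 0]]]' | python3 jog.py|grep -E "pos|force: \["
echo '[[[0.0, 0, -0.0015, 0, 0], [0, 0, 0, 0, 0]]]' | python3 jog.py|grep -E "pos|force: \["
```

```text
eef_pos: [0.5505, 0.0101, 0.0632]
force: [0.7, 2.3, 5.6]
eef_pos: [0.5506, 0.0088, 0.0632]
force: [0.0, 3.6, 6.4]
eef_pos: [0.5507, 0.0077, 0.0632]
force: [0.2, 5.1, 6.6]
```

The reading is about 47.4 mm, so this sheep is short and goes in the grey tray.

```bash
echo '[[[0.0, 0, -0.0005, 0, 0], [0, 0, 0, 0, 0], [0, 0, 0, 0, 0]]]' | python3 jog.py|grep -E "pos|force: \["
echo '[[[0.0, 0, 0.005, 0, 0], [0, 0, 0.01, 0, 0], [0, 0, 0.01, 0, 0], [0, 0, 0.01, 0, 0], [0, 0, 0.01, 0, 0]]]' | python3 jog.py|grep -E "pos|force: \["
echo '[[[0.0, 0, 0.005, 0, 0], [0, 0, 0, 0, 0], [0.05, 0, 0, 0, 0], [0.05, 0, 0, 0, 0], [0.05, 0, 0, -0.035, 0]]]' | python3 jog.py|grep -E "pos|force: \["
echo '[[[0.06, 0, 0, -0.04, 0.1208], [0.06, 0, 0, 0, 0.1208], [0.06, 0, 0, 0, 0.1208], [0.06, 0, 0, 0, 0.1208], [0.06, 0, 0, 0, 0.1208]]]' | python3 jog.py >/dev/null
echo '[[[0.06, 0, 0, 0, 0.1208], [0.06, 0, 0, 0, 0.1208], [0.06, 0, 0, 0, 0.1208], [0.06, 0, 0, 0, 0.1208], [0.06, 0, 0, 0, 0.1208]]]' | python3 jog.py >/dev/null
echo '[[[0.06, 0, 0, 0, 0.1208], [0.06, 0, 0, 0, 0.1208], [0.07, 0, 0, 0, 0.1208], [0.07, 0, 0, 0, 0]]]' | python3 jog.py >/dev/null
echo '[[[0.08, -0.031, -0.025, 0, 0], [0.08, -0.031, -0.025, 0, 0], [0.08, -0.031, -0.025, 0, 0], [0.08, 0, 0, 0, 0], [0.08, 0, 0, 0, 0]]]' | python3 jog.py >/dev/null;  python3 go.py .480 -.0455 .039 7; python3 - <<'E'
from m import *
for n in("top","scene"): np.savez(f"pics/{n}10.npz",**grab(n))
fs=load(files=["pics/top10.npz","pics/scene10.npz"])
print(sheep(fs[1:],.478,-.044,.018,.035))
for n in("top","scene"):
    f=dict(np.load(f"pics/{n}10.npz")); P=cloud(f);x,y,z=P[...,0],P[...,1],P[...,2]
    m=(abs(y+.301)<.14)&(abs(x-.423)<.095)&(z>.012)&(z<.019); print(n,"grey",box(P[m]),m.sum())
E
```

```text
eef_pos: [0.5508, 0.0075, 0.0632]
force: [-0.4, 5.8, 6.2]
eef_pos: [0.5456, 0.0508, 0.0633]
force: [0.8, -1.1, 6.0]
eef_pos: [0.5395, 0.0553, 0.0911]
force: [-0.3, -0.4, -0.8]
turn 0.001 d [0.0016 0.0003 0.0984] q6 1.35 pos [ 0.4799 -0.0471  0.1374] F [ 0.3 -0.  -0.6] w 0.0796 t 49.3
((array([483.9, -47.3]), array([47. , 65.2], dtype=float32), 78.5), array([483.2, -41.8,  49.9]), 'hd', np.float64(131.0), np.float64(6.9), 'zmax', array([45.1, 57. ]), 459)
top grey (array([ 425.2, -332.5]), array([119.7, 146.5], dtype=float32), 93.3) 258
scene grey (array([ 422.2, -300.2]), array([126.9, 206.8], dtype=float32), 93.4) 735
```

```bash
echo '[[[0.08, 0.0016, 0.0003, 0.0215, 0], [0.08, 0, 0, 0.035, 0], [0.07, 0, 0, 0.03, 0], [0.065, 0, 0, 0.0115, 0], [0.06, 0, 0, 0, 0]]]' | python3 jog.py 25|grep -E "pos|force: \["
echo '[[[0.02, 0, 0, 0, 0], [0.02, 0, 0, 0, 0], [0.02, 0, 0, 0, 0], [0.02, 0, 0, 0, 0]]]' | python3 jog.py
echo '[[[0.02, 0, 0, -0.03, 0], [0.02, 0, 0, -0.04, 0], [0.02, 0, 0, -0.03, 0], [0.02, 0, 0, 0, 0]]]' | python3 jog.py|grep -E "pos|force: \["
python3 go.py .422 -.285 .14 3.5
```

```text
eef_pos: [0.4792, -0.0426, 0.0359]
force: [-0.7, 0.2, 0.8]
clock: 50.15
eef_pos: [0.4823, -0.0433, 0.0407]
orientation: [0.662, 0.75, 0.001, 0.001]
force: [0.5, 3.7, 1.8]
grip_width: 0.0395
finger_force: 25.7
eef_pos: [0.4848, -0.0444, 0.1466]
force: [-0.0, 0.2, -0.8]
turn 0.063 d [-0.2363 -0.0774  0.0063] q6 1.36 pos [ 0.4848 -0.0444  0.1466] F [-0.   0.2 -0.8] w 0.0395 t 50.5
```

```bash
echo '[[[0.02, 0, 0, 0, 0.063], [0.02, -0.0394, -0.0129, 0, 0], [0.02, -0.0394, -0.0129, 0, 0], [0.02, -0.0394, -0.0129, 0, 0], [0.02, -0.0394, -0.0129, 0, 0]]]' | python3 jog.py >/dev/null
echo '[[[0.02, -0.0394, -0.0129, 0, 0], [0.02, -0.0394, -0.0129, 0, 0], [0.02, 0, 0, 0, 0], [0.02, 0, 0, 0, 0]]]' | python3 jog.py|grep grip;python3 go.py .422 -.285 .031 3.5
```

```text
grip_width: 0.0397
turn -0.005 d [0.0017 0.0046 0.1086] q6 0.91 pos [ 0.4174 -0.2869  0.1396] F [-0.2  0.5 -0.9] w 0.0397 t 51.2
```

```bash
echo '[[[0.02, 0.0017, 0.0046, 0.035, 0], [0.02, 0, 0, 0.035, 0], [0.02, 0, 0, 0.025, 0], [0.02, 0, 0, 0.012, 0], [0.02, 0, 0, 0, 0]]]' | python3 jog.py|grep -E "pos|force: \["
echo '[[[0.02, 0, 0, 0.002, 0], [0.02, 0, 0, 0, 0], [0.055, 0, 0, 0, 0], [0.06, 0, 0, 0, 0], [0.06, 0, 0, 0, 0]]]' | python3 jog.py|grep -E "pos|force: \["
echo '[[[0.06, 0, 0, -0.03, 0], [0.06, 0, 0, -0.04, 0], [0.06, 0, 0, -0.04, 0], [0.06, 0, 0, 0, 0]]]' | python3 jog.py|grep -E "pos|force: \["
python3 go.py .5446 .058 .14 97
```

```text
eef_pos: [0.4218, -0.2807, 0.0305]
force: [-0.5, -0.1, -0.3]
eef_pos: [0.4231, -0.2826, 0.031]
force: [0.4, 0.3, -0.7]
eef_pos: [0.4258, -0.2847, 0.1486]
force: [1.5, 0.0, -0.3]
turn -1.632 d [-0.1596  0.3257  0.0075] q6 0.92 pos [ 0.4258 -0.2847  0.1486] F [ 1.5  0.  -0.3] w 0.0599 t 52.4
```

```bash
echo '[[[0.05, 0, 0, 0, -0.1166], [0.05, 0, 0, 0, -0.1166], [0.05, 0, 0, 0, -0.1166], [0.05, 0, 0, 0, -0.1166], [0.05, 0, 0, 0, -0.1166]]]' | python3 jog.py >/dev/null
echo '[[[0.05, 0, 0, 0, -0.1166], [0.05, 0, 0, 0, -0.1166], [0.05, 0, 0, 0, -0.1166], [0.05, 0, 0, 0, -0.1166], [0.05, 0, 0, 0, -0.1166]]]' | python3 jog.py >/dev/null
echo '[[[0.05, 0, 0, 0, -0.1166], [0.05, 0, 0, 0, -0.1166], [0.05, 0, 0, 0, -0.1166], [0.05, 0, 0, 0, -0.1166], [0.05, -0.0177, 0.0362, 0, 0]]]' | python3 jog.py >/dev/null
echo '[[[0.05, -0.0177, 0.0362, 0, 0], [0.05, -0.0177, 0.0362, 0, 0], [0.05, -0.0177, 0.0362, 0, 0], [0.05, -0.0177, 0.0362, 0, 0], [0.05, -0.0177, 0.0362, 0, 0]]]' | python3 jog.py >/dev/null
echo '[[[0.05, -0.0177, 0.0362, 0, 0], [0.05, -0.0177, 0.0362, 0, 0], [0.045, -0.0177, 0.0362, 0, 0], [0.045, 0, 0, 0, 0], [0.045, 0, 0, 0, 0]]]' | python3 jog.py >/dev/null
python3 - <<'E'
from m import *
for n in("top","scene"): np.savez(f"pics/{n}11.npz",**grab(n))
fs=load(files=["pics/top11.npz","pics/scene11.npz"])
f,H=fs[1]; m=(abs(f[...,0]-.546)<.03)&(abs(f[...,1]-.06)<.03)&(H[...,1]<60)&(f[...,2]>.055)&(f[...,2]<.07);print("lug",f[m].mean(0),m.sum())
E
python3 go.py .5446 .0575 .061 97
```

```text
lug [0.54426665 0.05746629 0.06246448] 64
turn 0.000 d [-0.0035 -0.0029  0.0794] q6 -0.01 pos [0.5408 0.06   0.1404] F [-1.2  0.2 -0.6] w 0.0451 t 54.6
```

```bash
echo '[[[0.045, -0.0035, -0.0029, 0.03, 0], [0.045, 0, 0, 0.03, 0], [0.045, 0, 0, 0.0194, 0], [0.045, 0, 0, 0, 0], [0.0, 0, 0, 0, 0]]]' | python3 jog.py 20 >/dev/null
echo '[[[0.0, 0, 0, 0, 0], [0.0, 0, 0, 0, 0], [0.0, 0, 0, 0, 0], [0.0, 0, 0, 0, 0]]]' | python3 jog.py|grep -E "pos|force: \["
echo '[[[0.0, 0, -0.009, 0, 0], [0.0, 0, -0.009, 0, 0], [0.0, 0, -0.009, 0, 0], [0.0, 0, -0.009, 0, 0], [0, 0, -0.009, 0, 0]]]' | python3 jog.py|grep -E "pos|force: \["
echo '[[[0.0, 0, -0.009, -0.001, 0], [0.0, 0, -0.009, 0, 0], [0.0, 0, -0.009, 0, 0], [0.0, 0, -0.009, 0, 0], [0, 0, -0.004, 0, 0]]]' | python3 jog.py|grep -E "pos|force: \["
echo '[[[0.0, 0, -0.003, 0, 0], [0, 0, -0.003, 0, 0], [0, 0, 0, 0, 0]]]' | python3 jog.py|grep -E "pos|force: \["
echo '[[[0.0, 0, -0.002, 0, 0], [0, 0, 0, 0, 0]]]' | python3 jog.py|grep -E "pos|force: \["
echo '[[[0.0, 0, -0.002, 0, 0], [0, 0, 0, 0, 0]]]' | python3 jog.py|grep -E "pos|force: \["
```

```text
eef_pos: [0.5461, 0.0575, 0.0629]
force: [-1.4, -1.2, 6.1]
eef_pos: [0.5514, 0.0134, 0.0628]
force: [-0.9, 2.2, 6.8]
eef_pos: [0.5564, -0.0278, 0.0629]
force: [1.9, 2.5, 5.8]
eef_pos: [0.5571, -0.0336, 0.0629]
force: [1.7, 0.9, 6.0]
eef_pos: [0.5573, -0.0353, 0.0629]
force: [1.9, 1.0, 6.1]
eef_pos: [0.5575, -0.0372, 0.0629]
force: [1.2, 2.1, 6.5]
```

```bash
echo '[[[0.0, 0, -0.002, 0, 0], [0, 0, 0, 0, 0]]]' | python3 jog.py|grep -E "pos|force: \["
echo '[[[0.0, 0, -0.0015, 0, 0], [0, 0, 0, 0, 0]]]' | python3 jog.py|grep -E "pos|force: \["
echo '[[[0.0, 0, -0.0015, 0, 0], [0, 0, 0, 0, 0]]]' | python3 jog.py|grep -E "pos|force: \["
```

```text
eef_pos: [0.5577, -0.0387, 0.0629]
force: [0.7, 3.1, 5.9]
eef_pos: [0.5578, -0.0397, 0.0628]
force: [0.8, 4.5, 6.1]
eef_pos: [0.5579, -0.0408, 0.0628]
force: [0.3, 6.7, 6.3]
```

```bash
echo '[[[0.0, 0, 0.002, 0, 0], [0, 0, 0, 0, 0]]]' | python3 jog.py|grep -E "pos|force: \["
echo '[[[0.05, 0, 0, 0, 0], [0.05, 0, 0, 0, 0], [0.05, 0, 0, 0, 0], [0.05, 0, 0, -0.035, 0], [0.05, 0, 0, -0.04, 0]]]' | python3 jog.py >/dev/null
echo '[[[0.05, 0.03, 0.03, -0.04, 0], [0.05, 0.02, 0.035, -0.02, 0], [0.05, 0.02, 0.035, 0, 0], [0.05, 0.02, 0.035, 0, 0], [0.05, 0.02, 0.035, 0, 0]]]' | python3 jog.py >/dev/null
echo '[[[0.05, 0.02, 0.035, 0, 0], [0.05, 0.02, 0.035, 0, 0], [0.05, 0.02, 0.035, 0, 0], [0.05, 0.02, 0.035, 0, 0], [0.05, 0, 0, 0, 0]]]' | python3 jog.py|grep pos
python3 - <<'E'
from m import *
f=grab("top"); np.savez("pics/t12.npz",**f); g=grab("scene"); np.savez("pics/s12.npz",**g)
a=cv2.resize(f["img"][130:310,120:440,::-1],(800,450),interpolation=cv2.INTER_CUBIC); cv2.imwrite("pics/t12.png",a)
fs=load(files=["pics/t12.npz","pics/s12.npz"])
for n,c in(("s3",(.4265,-.358)),("s2",(.612,-.29)),("s1",(.422,-.284))): print(n,sheep(fs,*c,.005,.036))
P=fs[0][0];x,y,z=P[...,0],P[...,1],P[...,2]
for nm,cx,cy in(("blue",.609,-.256),("grey",.423,-.301)):
    m=(abs(y-cy)<.13)&(abs(x-cx)<.09)&(z>.012)&(z<.019); print(nm,box(P[m]))
E
```

```text
eef_pos: [0.5577, -0.0391, 0.0629]
force: [1.4, 4.2, 5.2]
eef_pos: [0.3379, 0.2389, 0.1838]
s3 ((array([ 422.5, -354.4]), array([51.2, 53.3], dtype=float32), 99.0), array([ 431.9, -353.9,   39.2]), 'hd', np.float64(145.0), np.float64(4.0), 'zmax', array([38.1, 47.7]), 733)
s2 ((array([ 638.1, -300.5]), array([24.1, 31.6], dtype=float32), 100.4), array([ 639.6, -299.3,   41.4]), 'hd', np.float64(46.0), np.float64(2.7), 'zmax', array([39.3, 48.9]), 219)
s1 ((array([ 420.2, -279.8]), array([54.1, 62.1], dtype=float32), 78.5), array([ 427.4, -279.7,   39.4]), 'hd', np.float64(138.0), np.float64(3.7), 'zmax', array([38.1, 47.3]), 713)
blue (array([ 609.1, -257.8]), array([119.8, 205. ], dtype=float32), 95.3)
grey (array([ 423.6, -302. ]), array([119.7, 206.9], dtype=float32), 93.4)
```

View pics/t12.png

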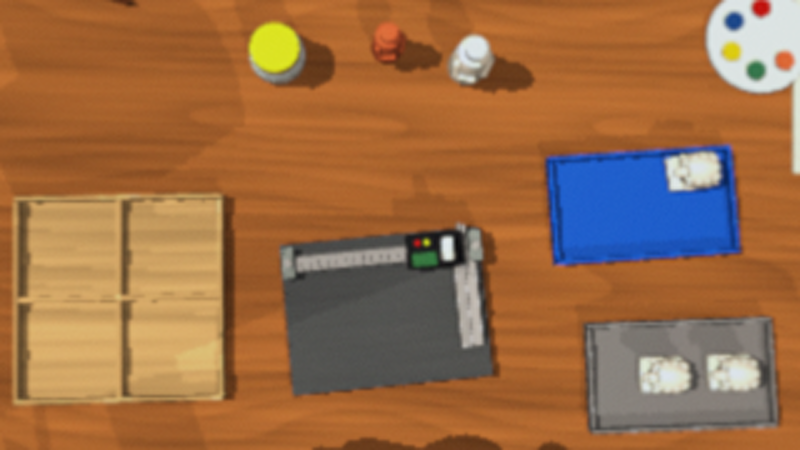

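The picture shows the caliper shut at (465,290), with the bystanders in place and two sheep standing in the grey tray at (665,375) and (735,373). The blue-tray sheep has been knocked into the far corner at (695,172), so I'll check it.

```bash
python3 - <<'E'
from m import *
f=dict(np.load("pics/t12.npz")); g=dict(np.load("pics/s12.npz"))
uv=proj(g,[[.64,-.31,.02]])[0]; u2=proj(f,[[.64,-.31,.02]])[0]; print(uv,u2)
def c(I,p,r=40): u,v=int(p[0]),int(p[1]); return cv2.resize(I[max(v-r,0):v+r,max(u-r,0):u+r,::-1],(400,400),interpolation=cv2.INTER_CUBIC)
cv2.imwrite("pics/k.png",np.hstack([c(f["img"],u2),c(g["img"],uv)]))
fs=load(files=["pics/t12.npz","pics/s12.npz"])
for r in([fs[0]],[fs[1]],fs):
    print(sheep(r,.635,-.312,.005,.048))
    Q=pts(r,lambda P,H:(H[...,1]<80)&(H[...,2]>70)&(np.hypot(P[...,0]-.635,P[...,1]+.312)<.05)&(P[...,2]>.008)); 
    for a,b in((.008,.019),(.019,.03),(.03,.042),(.042,.06)): k=Q[(Q[:,2]>a)&(Q[:,2]<b)]; print(a,len(k),k.min(0).round(3),k.max(0).round(3))
E
```

```text
[112.06684442 268.4186905 ] [396.18610843 200.78569226]
((array([ 648.6, -312.4]), array([40.5, 58.1], dtype=float32), 100.8), array([ 647. , -310.5,   40.7]), 'hd', np.float64(67.0), np.float64(1.2), 'zmax', array([39.4, 48.4]), 284)
0.008 62 [ 0.628 -0.339  0.008] [ 0.671 -0.283  0.018]
0.019 37 [ 0.628 -0.333  0.019] [ 0.67  -0.285  0.03 ]
0.03 93 [ 0.63  -0.334  0.032] [ 0.666 -0.284  0.042]
0.042 93 [ 0.632 -0.332  0.042] [ 0.662 -0.286  0.051]
((array([ 649. , -319.7]), array([43.8, 72.9], dtype=float32), 95.8), array([ 652.7, -310.3,   39.3]), 'hd', np.float64(159.0), np.float64(6.1), 'zmax', array([37.1, 47.9]), 564)
0.008 141 [ 0.618 -0.358  0.008] [ 0.671 -0.282  0.019]
0.019 78 [ 0.645 -0.328  0.019] [ 0.671 -0.294  0.03 ]
0.03 196 [ 0.63  -0.334  0.03 ] [ 0.668 -0.284  0.042]
0.042 152 [ 0.632 -0.332  0.042] [ 0.662 -0.285  0.049]
((array([ 649. , -319.7]), array([43.8, 72.9], dtype=float32), 95.8), array([ 650.7, -310.4,   39.8]), 'hd', np.float64(154.0), np.float64(4.0), 'zmax', array([37.9, 48.2]), 848)
0.008 203 [ 0.618 -0.358  0.008] [ 0.671 -0.282  0.019]
0.019 115 [ 0.628 -0.333  0.019] [ 0.671 -0.285  0.03 ]
0.03 289 [ 0.63  -0.334  0.03 ] [ 0.668 -0.284  0.042]
0.042 245 [ 0.632 -0.332  0.042] [ 0.662 -0.285  0.051]
```

View pics/k.png

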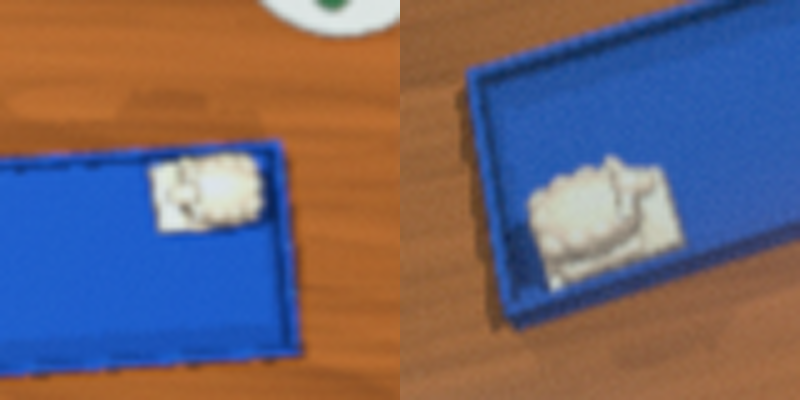

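Both views show the knocked sheep still upright on the blue tray's floor, in the corner, with its head at 48 mm like the others. Everything is in place, so I'm handing in.

```bash
python3 -c "
from bench import bot
print(bot.sign_off())"
```

```text
the job is handed in; nothing more can be done
None
```

I gauged all three sheep and sorted them, one of about 53.5 mm in the blue tray and two of about 46.5 and 47.5 mm in the grey tray, left the caliper shut and the figures and jar untouched, and handed the job in; something other than the robot shoved the blue-tray sheep into a corner of its tray, but it still stands upright there.

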